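# Sort profile offcuts by length into a sloping rack on a turntable

## Task

First turn the turntable by its peg until the white line on its rim stands at the pointer. Then sort the four aluminium profile offcuts by length into the sloping rack: the two long ones in the two bays of the lower row, the two short ones in the two bays of the upper row, each lying flat on the sloping plate inside its bay, and leave the turntable at its mark. Leave the three bottles near the work standing where they are.

Things in the scene. Friction and masses are not known exactly. Their poses are not given: they have to be found in the camera images.
- long_1_mid (a point): Centre of an offcut, 110 mm long, of slotted square aluminium profile (25 x 25 mm section, 110 mm along its x axis, about 160 g). It looks the same as the others but for its length. It lies flat on a 3 mm rubber mat on the worktop, or on another offcut; the centre is 12.5 mm above its underside.
- long_2_mid (a point): Centre of an offcut, 110 mm long, of slotted square aluminium profile (25 x 25 mm section, 110 mm along its x axis, about 160 g). It looks the same as the others but for its length. It lies flat on a 3 mm rubber mat on the worktop, or on another offcut; the centre is 12.5 mm above its underside.
- short_1_mid (a point): Centre of an offcut, 80 mm long, of slotted square aluminium profile (25 x 25 mm section, 80 mm along its x axis, about 115 g). It looks the same as the others but for its length. It lies flat on a 3 mm rubber mat on the worktop, or on another offcut; the centre is 12.5 mm above its underside.
- short_2_mid (a point): Centre of an offcut, 80 mm long, of slotted square aluminium profile (25 x 25 mm section, 80 mm along its x axis, about 115 g). It looks the same as the others but for its length. It lies flat on a 3 mm rubber mat on the worktop, or on another offcut; the centre is 12.5 mm above its underside. At the start it lies across the top of one of the long offcuts, near the middle.
- base: Fixed round foot of the turntable, standing on the worktop; origin on the turning axis at worktop level, z up. Its x axis is the direction in which the rack's slope rises when the turntable is at its mark. A small white upright block on an arm at its -x edge (144 mm from the axis, 23 mm high) is the pointer.
- turntable (a joint): Angle (rad) of the turntable: a grey disc, 260 mm across, top 22 mm above the worktop, which carries the rack. 0 when the white line on its rim stands at the pointer; grows anticlockwise seen from above. It turns freely between -0.5 and 1.4 against a light friction of 0.2 N m and stays where it is left.
- peg (a point): Top-end centre of the steel turning peg: an upright round peg, 16 mm in diameter, its top 70 mm and its foot (24 mm collar, 4 mm high) 22 mm above the worktop, standing on the disc 110 mm from the turning axis. This point is 70 mm above the worktop.
- rack (a point): Sheet-metal rack fixed on the turntable: a 250 x 120 mm plate sloping at 30 degrees, with three cross stops 16 mm high making a lower row of two long bays and an upper row of two short bays. Origin: centre of the plate's upper face, on the turning axis, 108 mm above the worktop. x points up the slope, z square out of the plate, y to the left.
- long_bay_left (a point): Middle of the floor of the left bay of the lower row (for long offcuts): x -54, y 31, z 0 mm in the rack's frame; its axes are the rack's. The bay is 126 mm long along x and 33 mm wide between corner guides 14 mm high and 14 mm long at its ends; its sides are open between them for fingers. The offcut lies along x and may slide down to the lower stop.
- long_bay_right (a point): Middle of the floor of the right bay of the lower row (for long offcuts): x -54, y -31, z 0 mm in the rack's frame; its axes are the rack's. The bay is 126 mm long along x and 33 mm wide between corner guides 14 mm high and 14 mm long at its ends; its sides are open between them for fingers. The offcut lies along x and may slide down to the lower stop.
- short_bay_left (a point): Middle of the floor of the left bay of the upper row (for short offcuts): x 67, y 31, z 0 mm in the rack's frame; its axes are the rack's. The bay is 100 mm long along x and 33 mm wide between corner guides 14 mm high and 14 mm long at its ends; its sides are open between them for fingers. The offcut lies along x and may slide down to the lower stop.
- short_bay_right (a point): Middle of the floor of the right bay of the upper row (for short offcuts): x 67, y -31, z 0 mm in the rack's frame; its axes are the rack's. The bay is 100 mm long along x and 33 mm wide between corner guides 14 mm high and 14 mm long at its ends; its sides are open between them for fingers. The offcut lies along x and may slide down to the lower stop.
- red_cap_bottle_mid (a point): Centre of the white bottle with a red cap, standing upright, 50 mm in diameter, 105 mm high; loose; to be left alone.
- little_bottle_mid (a point): Centre of the little white bottle, standing upright, 36 mm in diameter, 75 mm high; loose; to be left alone.
- amber_bottle_mid (a point): Centre of the dark bottle, standing upright, 42 mm in diameter, 89 mm high; loose; to be left alone.
- cabinet_corner (a point): Front right lower corner of the big grey imaging cabinet behind the mat, at worktop level, where its front face (along y, leftward from here) ends; the cabinet is 460 mm high and fixed: keep clear of it.
Mind the look-alikes: they are no part of the job. Leave any brown look-alike of the part that bears long_2_mid alone.

How it is judged:
By the outcome, as a careful person would: the job done as asked, in the order asked, and still so for the second after the job is handed in, with the robot touching nothing.
It also fails if it takes over 72 s, if anything falls off the work surface, if the arm or the gripper's body presses on something with over 40 N, if the wrist force passes 120 N, or if a joint passes its speed limit or range.

## Robot

A 6-joint arm with a two-finger parallel gripper is mounted at the origin on a cart in front of the work surface, level with it; the furniture and walls round the work are solid. World frame = base frame: x ahead of the robot, y to its left, z up, the work surface at z = 0. Lengths are in m, angles in rad, forces in N, time in s.
With the tool pointing down it reaches from about 0.325 to 0.9 m from the base axis. Payload 3.5 kg.
Tool frame: the origin (TCP) lies midway between the tips of the shut fingers; the grasp point (between the pads) lies 19 mm behind it (bot.hold_point_z is the distance from the TCP to the grasp point, in m); z points along the fingers, y is the line along which they close (so a half turn about z gives the same grasp; the last joint's range is limited). The gripper opens to 85 mm and grips with 20 to 120 N. Pads are 22 mm wide; open, the fingers measure 114 mm over their backs; the gripper's body (76 mm by 85 mm) begins 54 mm behind the grasp point. The pads swing forward as they close: fully open they stand 13 mm farther back than shut.
Start: joints at [-1.427, 0.276, -0.026, 1.268, 0, 1.467], TCP at [0.153, -0.606, 0.231] pointing down, gripper open.
Joint ranges: [-3.12, 3.12], [-0.85, 1.88], [-1.08, 1.24], [-1.95, 2.15], [-1.57, 1.53], [-3.14, 3.14]. Speed limits (rad/s): [2.57, 2.57, 3.14, 3.14, 3.14, 3.14].

## Interface

Orientations are given as a rotation vector (axis times angle).
In Python, from plant import bot, camera, job, trace gives the robot as it stands. The module is installed in compiled form; this text tells all that it offers.
- The arm moves only by the shell command python3 -m pendant 'ROWS' [OPENING] [FORCE]. ROWS is JSON, a list that holds one entry, the list of rows, each a list of 4 numbers: the shift along the world's x, y, z in mm, then the turn about the world's z in degrees. A call has 1 to 8 rows; each row is the pose to reach, as a shift and turn from the pose commanded when the call began; what a row does not reach only later rows make up. A row lasts 1/8 s, in which the tool goes at most 62.5 mm and 10.7 degrees, less where a joint would pass 70% of its speed; a pose out of reach is approached as far as the arm can. A call with a gripper value outside its range is refused whole. OPENING is the opening in per cent of the stroke, from 0 (shut) to 100 (fully open), set as the call begins (- or left out, the last holds). The fingers move at their own pace and stop on an object; FORCE is the grip in N (left out, the last holds). Time passes only in rows, so rows that repeat a pose let the fingers close. It gives the time, the measured TCP pose, the force, the opening and the grip force at its end, in the units of the state.
- bot.observe(): the state, without advancing time (a new reading comes with each control period).
- camera(name): name is "scene" or "side" or "wrist"; returns a dict with "image" (420x560x3 uint8, red, green, blue), "z_map" (420x560 float32, m along the optical axis (not along the pixel's ray), 0 where there is no reading), "K" (3x3 intrinsics, pixels), "dist_coeffs" ([k1, k2, p1, p2, k3] as OpenCV has them; the pictures are not rectified), "eye" and "rotation" of the camera in the world. Camera axes: x right, y up, looking along -z (the intrinsics and any distortion apply to the point x, -y, -z); pixel columns grow to the right and rows downward; lengths in m; the calibration is good to about 2 mm. A picture is of the moment at which its call begins.
- job.finish_job(): hands the job in; it is judged then, once.
Trained networks look in the newest picture that a camera, given by its name, has taken for a name from the list of things; names that differ only in an ending like _2 or _b are one class to them, and where a whole thing is asked for, a point or a joint stands for the part that bears it (a point fixed in the world has none). Each returns a list of dicts, best first, with "conf" (0 to 1); they miss things now and then, are a little off and sometimes report something else, mostly with a low value. They report only what shows in the picture. A call takes as long as a camera call. They do not tell look-alikes from the thing itself.
- trace(camera, label): "pixels" (420x560 bool, what is visible of it) and "bbox" ([left, top, right, bottom] in pixels, round what is visible of it).
The state is a dict: "clock": time; "qpos": joint angles; "qvel": joint speeds; "joint_efforts": joint torques, N m; "tool_pos": TCP position; "tool_rot": TCP orientation; "contact_force": force on the tool from outside, world axes, zero at the start; "wrist_torque": the same for the moment, N m; "width": finger opening in m; "finger_force": force on a finger pad.
Only numpy, scipy, OpenCV 4.12 (cv2) and the standard library are available. Lean on these libraries where they do the work, as an engineer would, in place of code of your own. Each camera call takes 0.05 s, during which the arm holds its last target. There are 200 camera calls.

## Working session

There is one attempt and no reset: what is moved stays moved. The work goes in short steps, Python scripts to look and compute and a shell command to move; the robot and the scene stay as the last step left them, time stands still between calls to the robot, and variables do not carry over. Pictures are saved under pics/ and viewed, at most 10 in all, crops included, and the job is handed in when it is done.

```bash
mkdir -p pics
cat > h.py <<'E'
import numpy as np, cv2
from plant import bot, camera, job, trace
def cloud(c):
    "world xyz for each pixel (HxWx3), nan where no depth"
    H,W=c["z_map"].shape
    u,v=np.meshgrid(np.arange(W),np.arange(H))
    p=cv2.undistortPoints(np.stack([u,v],-1).reshape(-1,1,2).astype(float),np.array(c["K"]),np.array(c["dist_coeffs"])).reshape(H,W,2)
    z=np.where(c["z_map"]>0,c["z_map"],np.nan)
    P=np.stack([p[...,0]*z,-p[...,1]*z,-z],-1)
    return P@np.array(c["rotation"]).T+np.array(c["eye"])
def save(n,im): cv2.imwrite(f"pics/{n}.png",im[...,::-1])
E
python3 - <<'E'
from h import *
s=bot.observe();print({k:np.round(v,3) for k,v in s.items()},bot.hold_point_z)
ims=[]
for n in("scene","side","wrist"):
    c=camera(n);print(n,np.round(c["eye"],3));save(n+"0",c["image"]);np.savez(n+"0.npz",cl=cloud(c),im=c["image"])
    if n=="wrist":continue
    P=cloud(c)
    for l in("long_1_mid","short_1_mid","peg","rack","turntable","red_cap_bottle_mid","little_bottle_mid","amber_bottle_mid","base"):
        for d in trace(n,l)[:5]:
            q=P[d["pixels"]];print(l,round(d["conf"],2),np.round(d["bbox"]),np.round(np.nanmedian(q,0),3),np.round(np.nanmin(q,0),3),np.round(np.nanmax(q,0),3))
E
```

```text
{'clock': np.float64(0.0), 'qpos': array([-1.427,  0.277, -0.028,  1.268,  0.   ,  1.467]), 'qvel': array([ 0.002,  0.   ,  0.   , -0.001, -0.001,  0.001]), 'joint_efforts': array([ 0.0000e+00, -4.4551e+01,  2.9520e+01,  1.6000e-02,  0.0000e+00,
       -0.0000e+00]), 'tool_pos': array([ 0.153, -0.605,  0.23 ]), 'tool_rot': array([-3.116, -0.386,  0.   ]), 'contact_force': array([ 0.577,  0.196, -0.025]), 'wrist_torque': array([-0.011, -0.033,  0.017]), 'finger_force': np.float64(0.0), 'width': np.float64(0.086)} 0.0187
scene [0.054 0.863 1.24 ]Traceback (most recent call last):
  File "<stdin>", line 5, in <module>
  File "h.py", line 10, in cloud
    return P@np.array(c["rotation"]).T+np.array(c["eye"])
           ~~~~~~~~~~~~~~~~~~~~~~~~~~~^~~~~~~~~~~~~~~~~~~
ValueError: operands could not be broadcast together with shapes (420,560) (3,)
```

```bash
sed -i 's/np.array(c\["rotation"\]).T/cv2.Rodrigues(np.array(c["rotation"],float))[0].T/' h.py
python3 - <<'E'
from h import *
for n in("scene","side","wrist"):
    c=camera(n);print(n,np.round(c["eye"],3));save(n+"0",c["image"]);P=cloud(c);np.savez(n+"0.npz",cl=P,im=c["image"])
    if n=="wrist":continue
    for l in("long_1_mid","short_1_mid","peg","rack","turntable","red_cap_bottle_mid","little_bottle_mid","amber_bottle_mid","base"):
        for d in trace(n,l)[:6]:
            q=P[d["pixels"]];print(l,round(d["conf"],2),np.round(d["bbox"]),np.round(np.nanmedian(q,0),3),np.round(np.nanpercentile(q,1,axis=0),3),np.round(np.nanpercentile(q,99,axis=0),3))
a=[cv2.imread(f"pics/{n}0.png") for n in("scene","side")]
E
```

```text
scene [0.054 0.863 1.24 ]
long_1_mid 0.78 [256. 246. 292. 276.] [0.476 0.177 0.025] [0.443 0.156 0.003] [0.552 0.191 0.031]
long_1_mid 0.15 [298. 217. 313. 243.] [0.476 0.045 0.025] [ 0.443  0.002 -0.   ] [0.515 0.074 0.033]
short_1_mid 0.77 [298. 220. 312. 244.] [0.475 0.045 0.026] [0.443 0.012 0.007] [0.51  0.072 0.033]
peg 0.71 [297. 100. 374. 184.] [ 0.56  -0.258  0.027] [ 0.443 -0.376  0.015] [ 0.681 -0.162  0.182]
rack 0.74 [295. 102. 376. 182.] [ 0.559 -0.258  0.027] [ 0.441 -0.376  0.014] [ 0.683 -0.163  0.182]
turntable 0.55 [296. 103. 373. 184.] [ 0.559 -0.258  0.027] [ 0.441 -0.377  0.015] [ 0.681 -0.162  0.182]
red_cap_bottle_mid 0.89 [320. 181. 336. 212.] [ 0.471 -0.072  0.064] [ 0.453 -0.152 -0.002] [ 0.499 -0.058  0.108]
red_cap_bottle_mid 0.64 [230. 260. 241. 280.] [0.559 0.274 0.051] [ 0.547  0.224 -0.001] [0.593 0.285 0.082]
little_bottle_mid 0.76 [228. 257. 237. 278.] [0.559 0.274 0.052] [ 0.547  0.22  -0.004] [0.609 0.285 0.082]
little_bottle_mid 0.63 [294. 102. 376. 184.] [ 0.56  -0.259  0.027] [ 0.441 -0.385  0.003] [ 0.684 -0.162  0.182]
base 0.87 [295. 102. 37
[... 258 characters left out ...]
023] [0.444 0.01  0.002] [0.513 0.068 0.034]
peg 0.76 [330. 204. 415. 300.] [ 0.549 -0.29   0.066] [ 0.441 -0.408  0.011] [ 0.679 -0.169  0.18 ]
rack 0.84 [336. 202. 419. 297.] [ 0.55  -0.289  0.066] [ 0.44  -0.408  0.012] [ 0.688 -0.162  0.181]
turntable 0.81 [332. 207. 417. 299.] [ 0.549 -0.29   0.065] [ 0.44  -0.409  0.   ] [ 0.685 -0.163  0.18 ]
red_cap_bottle_mid 0.97 [298. 236. 314. 263.] [ 0.467 -0.095  0.06 ] [ 0.453 -0.111  0.005] [ 0.5   -0.072  0.107]
amber_bottle_mid 0.68 [264. 204. 279. 231.] [0.565 0.092 0.049] [0.55  0.076 0.   ] [0.617 0.151 0.096]
base 0.66 [331. 207. 417. 296.] [ 0.548 -0.289  0.065] [ 0.438 -0.407  0.003] [ 0.678 -0.168  0.18 ]
wrist [ 0.218 -0.59   0.374]
```

View pics/scene0.png

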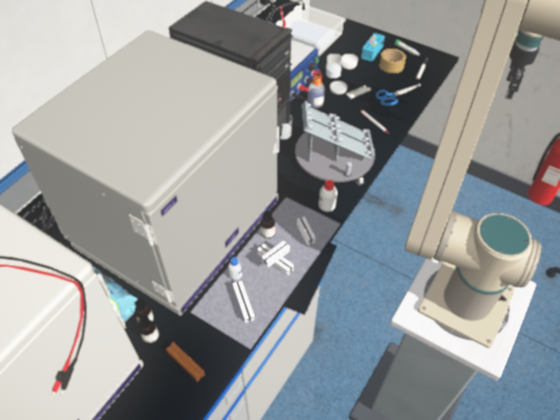

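View pics/side0.png

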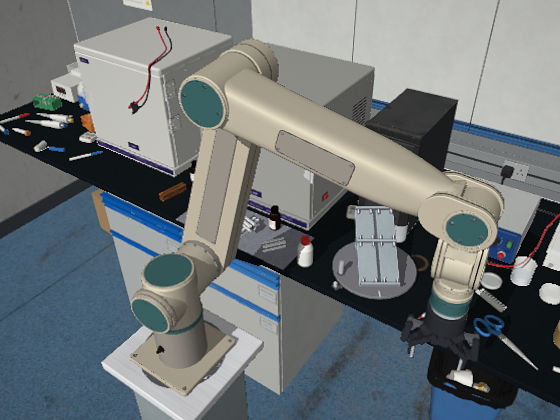

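Run:
```python
from h import *
S=np.load("scene0.npz");D=np.load("side0.npz")
a=cv2.resize(S["im"][80:330,210:390],None,fx=3.2,fy=3.2,interpolation=cv2.INTER_CUBIC)[:600]
b=cv2.resize(S["im"][80:330,210:390],None,fx=2.3,fy=2.3,interpolation=cv2.INTER_CUBIC)
c=cv2.resize(D["im"][180:310,230:430],None,fx=1.9,fy=1.9,interpolation=cv2.INTER_CUBIC)
im=np.zeros((580,800,3),np.uint8);im[:b.shape[0],:b.shape[1]]=b;im[:c.shape[0],418:418+c.shape[1]]=c
# top-down colour of mat area from scene, x 0.36..0.68,y -0.02..0.32 
for k,d in enumerate((S,D)):
    P=d["cl"].reshape(-1,3);col=d["im"].reshape(-1,3)
    m=(P[:,0]>.38)&(P[:,0]<.7)&(P[:,1]>-.04)&(P[:,1]<.36)&(P[:,2]<.12)&(P[:,2]>-.02)
    P=P[m];col=col[m];o=P[:,2].argsort();
    for p,cc in zip(P[o],col[o]):
        x=int((.34-p[1])*450);y=int((.7-p[0])*450)
        if p[2]>.05: cc=np.array([255,0,0])
        elif p[2]>.035: cc=np.array([0,255,0])
        if 0<=x<185:
            im[300+y-1:302+y,420+190*k+x-1:420+190*k+x+1]=cc
save("crop1",im)
```

```text
(no output)
```

View pics/crop1.png

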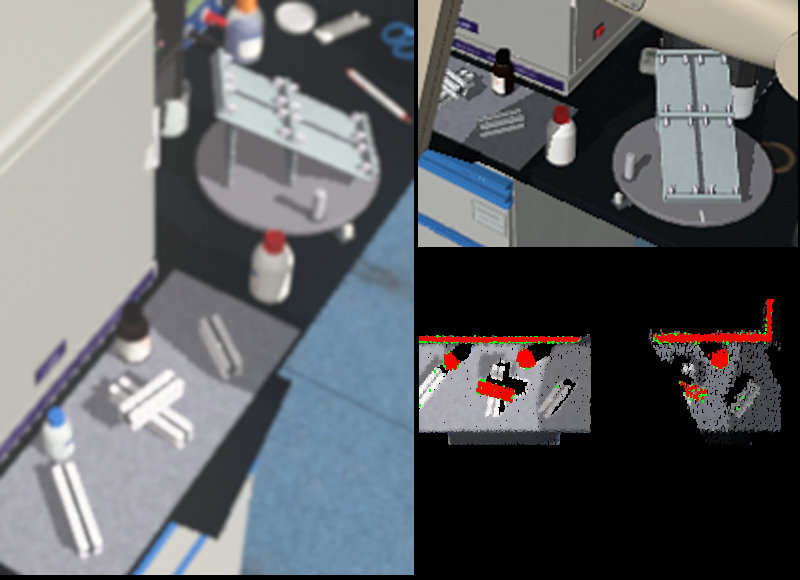

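```bash
cat > tt.py <<'E'
from h import *
from scipy.optimize import least_squares
def rot(n):
    c=camera(n);return cloud(c).reshape(-1,3),c["image"].reshape(-1,3)
def analyse(P,col,name):
    m=(abs(P[:,2]-.022)<.006)&(P[:,0]>.38)&(P[:,0]<.75)&(P[:,1]<-.12)&(P[:,1]>-.45);Q=P[m];
    # disc rim: fit circle centre r=.13 to points outer hull
    best=None
    for cx in np.arange(.5,.62,.002):
        for cy in np.arange(-.34,-.2,.002):
            r=np.hypot(Q[:,0]-cx,Q[:,1]-cy);s=(r<.1305).sum()-3*((r>.1305)&(r<.15)).sum()
            if best is None or s>best[0]:best=(s,cx,cy)
    cx,cy=best[1:];print(name,"disc",best,"z",np.median(Q[:,2]))
    r=np.hypot(P[:,0]-cx,P[:,1]-cy)
    m=(P[:,2]>.05)&(P[:,2]<.2)&(r<.145);R=P[m]
    # plane ransac
    rng=np.random.default_rng(0);bb=(0,)
    for _ in range(500):
        a=R[rng.choice(len(R),3,replace=False)];n=np.cross(a[1]-a[0],a[2]-a[0]);
        if np.linalg.norm(n)<1e-6:continue
        n/=np.linalg.norm(n);n*=np.sign(n[2]+1e-9)
        if abs(n[2]-.866)>.05:continue
        k=abs((R-a[0])@n)<.0025
        if k.sum()>bb[0]:bb=(k.sum(),k)
    I=R[bb[1]];c=I.mean(0);n=np.linalg.svd(I-c)[2][2];n*=np.sign(n[2])
    print(" plane n",np.round(n,3),"tilt",np.degrees(np.arccos(n[2])),"slope dir deg",np.degrees(np.arctan2(-n[1],-n[0])),"z at centre",c[2]-((cx-c[0])*n[0]+(cy-c[1])*n[1])/n[2],len(I))
    rect=cv2.minAreaRect(np.float32((I-c)@np.stack([np.cross(n,[0,0,1]),np.cross(n,np.cross(n,[0,0,1]))],1)))
    print(" rect",rect)
    hull=cv2.minAreaRect(np.float32(I[:,:2]));print(" top rect centre",np.round(hull,3)[0] if 0 else hull)
    return cx,cy,n
E
python3 - <<'E'
from tt import *
for n in("scene","side"):
    d=np.load(n+"0.npz");P=d["cl"].reshape(-1,3);col=d["im"].reshape(-1,3).astype(int)
    ok=~np.isnan(P[:,0]);P=P[ok];col=col[ok]
    cx,cy,_=analyse(P,col,n)
    r=np.hypot(P[:,0]-cx,P[:,1]-cy);th=np.degrees(np.arctan2(P[:,1]-cy,P[:,0]-cx))
    m=(r>.098)&(r<.122)&(P[:,2]>.035)&(P[:,2]<.075)
    for a in(m&(P[:,0]<cx),):
        for i in np.where(a)[0]:pass
        print(" peg cand",a.sum(),np.round(np.median(P[a],0),3),np.median(th[a]),P[a][:,2].max(),np.round(P[a].std(0),3))
    w=col.min(1)>185
    m=w&(r>.118)&(r<.131)&(abs(P[:,2]-.02)<.008);print(" line",m.sum(),np.round(np.median(P[m],0),3),np.median(th[m]),np.percentile(th[m],[10,90]))
    m=(r>.137)&(r<.155)&(P[:,2]>.012)&(P[:,2]<.03)&(P[:,0]<cx);print(" pointer",m.sum(),np.round(np.median(P[m],0),3),np.median(th[m]))
E
```

```text
scene disc (np.int64(2059), np.float64(0.562), np.float64(-0.282)) z 0.021991471232690518
 plane n [-0.419 -0.281  0.863] tilt 30.297457231506232 slope dir deg 33.831535598458444 z at centre 0.10978460120444994 958
 rect ((-0.0017658062279224396, -0.001692265272140503), (0.06372541189193726, 0.12321122735738754), 1.8909372091293335)
 top rect centre ((0.5670983791351318, -0.2835645377635956), (0.21260790526866913, 0.12633921205997467), 36.056480407714844)
 peg cand 258 [ 0.475 -0.324  0.059] -136.59182331428966 0.07396145935128096 [0.021 0.059 0.008]
  return _methods._mean(a, axis=axis, dtype=dtype,
  ret = um.true_divide(
  ret = ret.dtype.type(ret / rcount)
Traceback (most recent call last):
IndexError: index -1 is out of bounds for axis 0 with size 0
```

Run:
```python
from tt import *
cx,cy=.562,-.282
D={n:np.load(n+"0.npz") for n in("scene","side")}
P=D["side"]["cl"].reshape(-1,3);ok=~np.isnan(P[:,0]);c2=analyse(P[ok],None,"side")
def pr(t,n,u,v,w,f):
    P=D[n]["cl"][v-w:v+w+1,u-w:u+w+1].reshape(-1,3);I=D[n]["im"][v-w:v+w+1,u-w:u+w+1].reshape(-1,3).astype(int)
    k=f(P,I);q=np.median(P[k],0);print(t,n,k.sum(),np.round(q,4),"max z",np.round(np.max(P[k][:,2]),3),"xr",np.round(np.ptp(P[k],axis=0),3),"r",np.hypot(q[0]-cx,q[1]-cy),"ang",np.degrees(np.arctan2(q[1]-cy,q[0]-cx)))
pegtop=lambda P,I:(P[:,2]>.066)&(P[:,2]<.075)
pegall=lambda P,I:(P[:,2]>.035)&(P[:,2]<.075)
for f in(pegtop,pegall):
    pr("peg","scene",349,167,6,f);pr("peg","side",341,267,6,f)
pt=lambda P,I:(P[:,2]>.012)&(P[:,2]<.03)&(np.hypot(P[:,0]-cx,P[:,1]-cy)>.134)
pr("ptr","scene",361,181,5,pt);pr("ptr","side",335,284,5,pt)
ln=lambda P,I:I.min(1)>I.min(1).max()-25
pr("line","side",380,294,4,ln)
```

```text
side disc (np.int64(1797), np.float64(0.562), np.float64(-0.288)) z 0.021949100766555985
 plane n [-0.415 -0.29   0.862] tilt 30.41486772158889 slope dir deg 35.013182278414355 z at centre 0.1055783365031633 1332
 rect ((-0.00017950870096683502, -0.004931613802909851), (0.11996269226074219, 0.06029016152024269), 89.21232604980469)
 top rect centre ((0.5693590044975281, -0.2837141156196594), (0.20420129597187042, 0.11906518042087555), 34.10451889038086)
peg scene 21 [ 0.4787 -0.2151  0.0699] max z 0.074 xr [0.012 0.017 0.008] r 0.1068353717747273 ang 141.260782822175
peg side 14 [ 0.4787 -0.2188  0.0697] max z 0.073 xr [0.015 0.011 0.006] r 0.10457403308672142 ang 142.80758164020367
peg scene 54 [ 0.4771 -0.213   0.0595] max z 0.074 xr [0.016 0.017 0.038] r 0.10940352484055377 ang 140.90487019407513
peg side 51 [ 0.4766 -0.2188  0.0567] max z 0.073 xr [0.015 0.016 0.037] r 0.1062573143508081 ang 143.50977575785495
ptr scene 13 [ 0.4328 -0.2197  0.0218] max z 0.029 xr [0.009 0.018 0.016] r 0.14346396291531413 ang 154.25138972244588
ptr side 15 [ 0.4344 -0.2223  0.0199] max z 0.027 xr [0.01  0.01  0.014] r 0.1408406637169612 ang 154.9361424418282
line side 6 [ 0.4687 -0.3519  0.0216] max z 0.026 xr [0.02  0.009 0.008] r 0.11655203029190803 ang -143.16578527940675
```

The peg is the upright pin at scene px (349,168), 106 mm from the axis. Things that could be mistaken for it are the pointer block at (361,181), the little bottle at (234,268) and the rack guide posts.

Offcut candidates are the single at (305,230), the crossed pair at (277,255) and the single at (242,298). The brown bar at (185,362) is the look-alike and stays put. The enlarged crop confirms these choices.

The rack slope points to about +35° and the pointer says it should be about −26°, so the turntable needs about −61°. First I'll go above the peg.

```bash
python3 -m pendant '[[[40,48,0,10.6],[81,97,0,21.2],[122,146,-10,31.8],[163,194,-20,42.4],[203,243,-30,53],[244,292,-40,63.6],[285,340,-50,74.2],[325,389,-60,84.8]]]' 60 30
python3 -m pendant '[[[0,0,0,10.6],[0,0,0,21.2],[0,0,0,21.2]]]' - 30
python3 - <<'E'
from h import *
s=bot.observe();print(s["clock"],s["tool_pos"],s["tool_rot"],s["qpos"],s["width"])
c=camera("wrist");P=cloud(c);save("w1",c["image"]);print(c["eye"])
m=(P[...,2]>.062)&(P[...,2]<.076)&(P[...,0]<.52)&(P[...,1]>-.25)&(P[...,1]<-.18)
v,u=np.where(m);print(m.sum(),u.mean() if len(u) else 0,v.mean() if len(u) else 0)
if m.any():print(np.median(P[m],0),P[m].min(0),P[m].max(0))
E
```

```text
clock: 2.1
tool_pos: [0.4718, -0.2244, 0.1732]
tool_rot: [2.033, 2.393, 0.0]
contact_force: [1.2, -0.3, 0.1]
width: 0.0512
finger_force: 0.0
clock: 2.48
tool_pos: [0.4706, -0.2257, 0.1732]
tool_rot: [1.57, 2.721, -0.0]
contact_force: [-0.2, 0.0, 0.5]
width: 0.0512
finger_force: 0.0
2.475 [ 0.4705889  -0.22566489  0.1731998 ] [ 1.56951652e+00  2.72127931e+00 -2.99639154e-05] [-5.71040673e-01  1.33752754e-01 -3.30182392e-01  1.10672335e+00
 -1.24930209e-05  4.75266540e-01] 0.051228288826635535
[ 0.43561545 -0.16705064  0.31632155]
397 304.8715365239295 202.93702770780857
[ 0.47912489 -0.21474573  0.07008802] [ 0.47191848 -0.22290206  0.06215263] [ 0.48762707 -0.20765733  0.07233259]
```

View pics/w1.png

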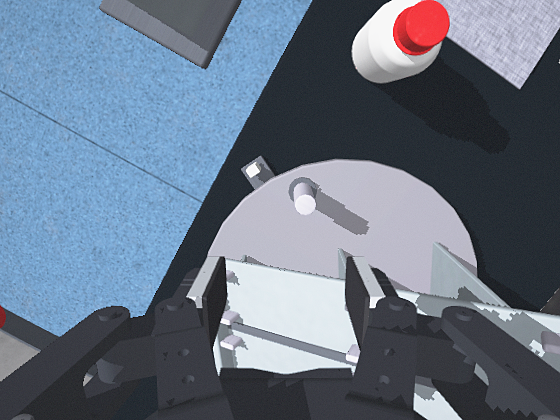

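```bash
python3 - <<'E'
from tt import *
c=camera("wrist");P=cloud(c).reshape(-1,3);I=c["image"].reshape(-1,3).astype(int)
k=~np.isnan(P[:,0])&(P[:,2]<.2);P=P[k];I=I[k]
m=(abs(P[:,2]-.022)<.003)&(P[:,0]>.38)&(P[:,1]<-.12);Q=P[m]
# rim: farthest points by angle about rough centre
c0=np.array([.562,-.285]);a=np.degrees(np.arctan2(Q[:,1]-c0[1],Q[:,0]-c0[0]))%360;r=np.hypot(*(Q[:,:2]-c0).T)
R=[]
for t in range(60,240,2):
    s=(abs(a-t)<1)&(r<.137)
    if s.sum()>3:R.append(Q[s][r[s].argmax(),:2])
R=np.array(R);f=least_squares(lambda p:np.hypot(*(R-p).T)-.13,c0,loss='soft_l1',f_scale=.001);C=f.x;print(len(R),C,np.abs(f.fun).mean())
peg=np.array([.4797,-.2152]);print("peg r",np.hypot(*(peg-C)))
r=np.hypot(*(P[:,:2]-C).T);m=(r>.137)&(r<.152)&(P[:,2]>.018)&(P[:,2]<.027)&(P[:,1]>-.25)&(P[:,0]<.48)
p=np.median(P[m],0);print("ptr",m.sum(),p,np.ptp(P[m],axis=0),np.hypot(*(p[:2]-C)))
bx=np.degrees(np.arctan2(*(C-p[:2])[::-1]));print("base x",bx)
# slope plane
S=P[(P[:,2]>.05)&(r<.145)];rng=np.random.default_rng(1);bb=(0,)
for _ in range(600):
    q=S[rng.choice(len(S),3,False)];n=np.cross(q[1]-q[0],q[2]-q[0]);l=np.linalg.norm(n)
    if l<1e-5:continue
    n=n/l*np.sign(n[2]+1e-12)
    if abs(n[2]-.866)>.03:continue
    s=abs((S-q[0])@n)<.0015
    if s.sum()>bb[0]:bb=(s.sum(),s)
T=S[bb[1]];n=np.linalg.svd(T-T.mean(0),full_matrices=False)[2][2];n*=np.sign(n[2]);sl=np.degrees(np.arctan2(-n[1],-n[0]));print("slope",len(T),n,sl)
pa=np.degrees(np.arctan2(*(peg-C)[::-1]));print("turn",bx-sl,"peg ang",pa)
for k in range(0,8):
    t=pa+(bx-sl)*k/7;q=C+.11*np.array([np.cos(np.radians(t)),np.sin(np.radians(t))]);print(k,np.round((q-peg)*1000,1),round((bx-sl)*k/7,1))
E
python3 -m pendant '[[[4,5,-20,2],[9,10.5,-50,4],[9,10.5,-90,4],[9,10.5,-125,4],[9,10.5,-125,4]]]' 60 30
```

```text
66 [ 0.56427009 -0.2872532 ] 0.000340530114702051
peg r 0.11110249438528631
ptr 122 [ 0.43536616 -0.22134031  0.02310376] [0.01057442 0.0112043  0.00637161] 0.14477821777264518
base x -27.08217987926455
slope 15515 [-0.41570701 -0.27688227  0.86632782] 33.66565839486487
turn -60.74783827412942 peg ang 139.569206911354
0 [ 0.8 -0.7] -0.0
1 [12.6 11.1] -8.7
2 [25.9 21. ] -17.4
3 [40.6 28.8] -26.0
4 [56.4 34.3] -34.7
5 [72.7 37.3] -43.4
6 [89.4 37.8] -52.1
7 [105.9  35.9] -60.7
clock: 3.2
tool_pos: [0.4765, -0.2141, 0.0456]
tool_rot: [-1.472, -2.768, -0.001]
contact_force: [-0.7, 0.4, -0.5]
width: 0.0517
finger_force: 0.0
```

```bash
python3 -m pendant '[[[0,0,0,0],[0,0,0,0],[0,0,0,0],[0,0,0,0]]]' 0 30
python3 -m pendant '[[[12.6,11.1,0,-8.7],[25.9,21,0,-17.4],[40.6,28.8,0,-26],[56.4,34.3,0,-34.7],[72.7,37.3,0,-43.4],[89.4,37.8,0,-52.1],[105.9,35.9,0,-60.7],[105.9,35.9,0,-60.7]]]'
python3 - <<'E'
from h import *
s=bot.observe();print(s["clock"],s["tool_pos"],s["tool_rot"],s["contact_force"],s["width"],s["qpos"])
E
```

```text
clock: 3.7
tool_pos: [0.4812, -0.2165, 0.0502]
tool_rot: [1.47, 2.772, -0.0]
contact_force: [-0.1, -0.2, 6.9]
width: 0.0143
finger_force: 29.6
clock: 4.7
tool_pos: [0.5879, -0.1794, 0.0502]
tool_rot: [2.67, 1.651, 0.006]
contact_force: [0.1, 3.1, 7.9]
width: 0.0148
finger_force: 31.2
4.7 [ 0.5878628  -0.17944199  0.05015123] [2.67021955 1.65134202 0.005826  ] [0.0847034  3.08505508 7.86598217] 0.014844290961692723 [-0.40228936  0.40246341 -0.26122022  0.90333786  0.00187824  1.63158611]
```

```bash
python3 -m pendant '[[[0,0,0,0],[0,0,0,0],[0,0,60,0],[0,0,120,0],[-50,-20,170,0],[-100,-40,190,0],[-100,-40,190,0]]]' 60
cat > chk.py <<'E'
from tt import *
c=camera("wrist");P0=cloud(c);P=P0.reshape(-1,3);I=c["image"].reshape(-1,3).astype(int);save("w2",c["image"])
k=~np.isnan(P[:,0])&(P[:,2]<.2);P=P[k];I=I[k]
C=np.array([ 0.5643,-0.2873]);r=np.hypot(*(P[:,:2]-C).T)
S=P[(P[:,2]>.05)&(r<.145)];rng=np.random.default_rng(1);bb=(0,)
for _ in range(600):
    q=S[rng.choice(len(S),3,False)];n=np.cross(q[1]-q[0],q[2]-q[0]);l=np.linalg.norm(n)
    if l<1e-5:continue
    n=n/l*np.sign(n[2]+1e-12)
    if abs(n[2]-.866)>.03:continue
    s=abs((S-q[0])@n)<.0015
    if s.sum()>bb[0]:bb=(s.sum(),s)
T=S[bb[1]];n=np.linalg.svd(T-T.mean(0),full_matrices=False)[2][2];n*=np.sign(n[2]);sl=np.degrees(np.arctan2(-n[1],-n[0]));print("slope",len(T),n,sl)
t=T.mean(0);print("z at C",t[2]-((C-t[:2])@n[:2])/n[2])
th=np.degrees(np.arctan2(P[:,1]-C[1],P[:,0]-C[0]))%360
m=(r>.137)&(r<.152)&(P[:,2]>.018)&(P[:,2]<.027)&(abs(th-153)<8);print("ptr",m.sum(),np.median(P[m],0) if m.any() else 0,th[m].mean())
m=(abs(P[:,2]-.022)<.004)&(r>.115)&(r<.128)&(abs(th-153)<15)
b=[(t,int(np.median(I[m&(abs(th-t)<.5)].min(1)))) for t in range(140,168) if (m&(abs(th-t)<.5)).any()];print(b)
w=m&(I.min(1)>np.median(I[m].min(1))+25);print("line",w.sum(),th[w].mean() if w.any() else 0)
E
python3 chk.py
```

```text
clock: 5.58
tool_pos: [0.4835, -0.2208, 0.2405]
tool_rot: [2.672, 1.647, 0.001]
contact_force: [1.0, 0.0, -0.1]
width: 0.0514
finger_force: 0.0
slope 32115 [-0.44167558  0.23350762  0.86625451] -27.86477434528106
z at C 0.10868390157784164
ptr 80 [ 0.43655452 -0.22109468  0.02302592] 152.63086747679108
[(140, 182), (141, 182), (142, 181), (143, 182), (144, 181), (145, 180), (146, 181), (147, 180), (148, 181), (149, 180), (150, 178), (151, 243), (152, 247), (153, 224), (154, 177), (155, 181), (156, 181), (157, 181), (158, 180), (159, 181), (160, 181), (161, 180), (162, 180), (163, 181), (164, 180), (165, 181), (166, 180), (167, 179)]
line 54 151.70444912728175
```

View pics/w2.png

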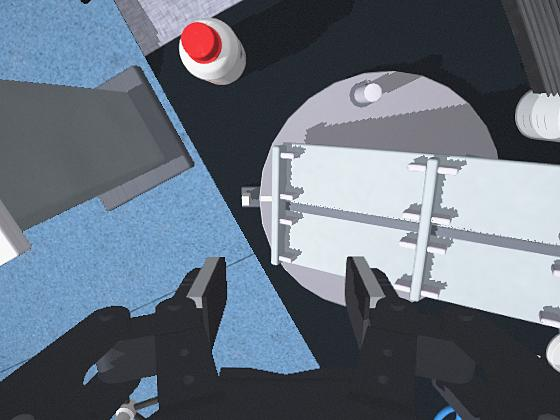

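The turntable line at (265,198) is within about 0.9° of the pointer at (247,197), and the rack is empty. Next I'll look at the mat from above.

```bash
python3 -m pendant '[[[0,40,30,10.6],[0,80,60,21.2],[0,125,90,31.8],[0,170,90,42.4],[0,215,90,53],[0,260,90,63.6],[0,305,90,74.2],[0,345,90,84.8]]]' 70
python3 -m pendant '[[[0,0,0,4],[0,0,0,4]]]'
cat > parts.py <<'E'
from h import *
import sys
c=camera("wrist");P=cloud(c);I=c["image"];save(sys.argv[1],I);np.savez(sys.argv[1]+".npz",cl=P,im=I)
s=bot.observe();print(s["clock"],np.round(s["tool_pos"],4),np.round(s["tool_rot"],3))
print("mat z",np.nanmedian(P[(P[...,2]<.012)&(P[...,2]>-.01)&(P[...,1]>0)&(P[...,0]>.43)&(P[...,0]<.6)][:,2]))
for lo,hi in((.0215,.034),(.044,.062),(.062,.12)):
    m=((P[...,2]>lo)&(P[...,2]<hi)&(P[...,0]>.38)&(P[...,0]<.607)).astype(np.uint8)
    n,L,st,_=cv2.connectedComponentsWithStats(m,connectivity=8)
    for i in range(1,n):
        if st[i,4]<60:continue
        q=P[L==i];r=cv2.minAreaRect(np.float32(q[:,:2]*1000));b=cv2.boxPoints(r)
        e=[b[1]-b[0],b[2]-b[1]];l=[np.hypot(*k) for k in e];k=e[int(l[1]>l[0])]
        print(lo,st[i,:5],"z",round(float(np.median(q[:,2])),4),"c",np.round(r[0],1),"LxW",np.round(sorted(l),1),"ang",round(float(np.degrees(np.arctan2(k[1],k[0]))),1))
E
python3 parts.py w3
```

```text
clock: 6.62
tool_pos: [0.4851, 0.1278, 0.3265]
tool_rot: [-0.847, -3.023, 0.001]
contact_force: [0.6, -0.5, 0.3]
width: 0.0596
finger_force: 0.0
clock: 6.88
tool_pos: [0.4851, 0.1266, 0.3266]
tool_rot: [-0.751, -3.048, 0.001]
contact_force: [0.7, 0.3, -0.9]
width: 0.0598
finger_force: 0.0
6.925 [0.4852 0.1261 0.3268] [-7.530e-01 -3.048e+00  1.000e-03]
mat z 0.0032610655542760214
0.0215 [ 416   54   45   95 2006] z 0.0281 c [497.8 328.9] LxW [ 26.5 110.4] ang -38.0
0.0215 [300 117  32  39 728] z 0.0281 c [466.8 176.7] LxW [25.2 43.9] ang -7.3
0.0215 [399 160  18  26  91] z 0.0282 c [557.  260.7] LxW [12.9 33.3] ang -52.3
0.0215 [ 213  164   27   63 1233] z 0.0278 c [479.4  41. ] LxW [25.4 80.4] ang -36.7
0.0215 [319 174  28  32 559] z 0.028 c [534.6 167.4] LxW [25.  38.1] ang -7.7
0.0215 [134 220  31  30 162] z 0.0283 c [475.7 -68.9] LxW [19.3 48.5] ang 11.7
0.0215 [284 220  30  12  87] z 0.0285 c [558.5 106.4] LxW [13.1 38.5] ang 62.3
0.0215 [   8  263  131   57 2207] z 0.0224 c [ 490.8 -221.2] LxW [ 65.4 199.6] ang 43.1
0.0215 [  0 288   6  42 146] z 0.0224 c [ 471.3 -353.3] LxW [ 8
[... 210 characters left out ...]
 0.0531 c [478.1 -70.6] LxW [24.1 50.4] ang 6.3
0.044 [283 226  33  30 305] z 0.0564 c [566.8 100.9] LxW [31.4 40.7] ang 69.1
0.044 [   1  283   89   29 1724] z 0.0583 c [ 478.4 -240.3] LxW [ 39.1 121.6] ang 61.7
0.062 [415 171  24  19 317] z 0.0779 c [565.7 266.7] LxW [19.5 20.4] ang 54.8
0.062 [ 109  230   46   42 1423] z 0.0808 c [477.1 -78.1] LxW [36.9 49.3] ang 16.9
0.062 [285 233  30  33 704] z 0.0892 c [569.2 100.1] LxW [30.  34.1] ang 74.8
0.062 [ 45 286  29   5  71] z 0.0626 c [ 478.8 -209. ] LxW [ 5.9 41.7] ang 63.9
0.062 [   0  306   86   70 2741] z 0.0757 c [ 496.  -267.8] LxW [ 67.4 135.9] ang -83.3
0.062 [ 69 369  12  20 105] z 0.1053 c [ 585.1 -234.3] LxW [ 8.9 18.7] ang -68.9
```

View pics/w3.png

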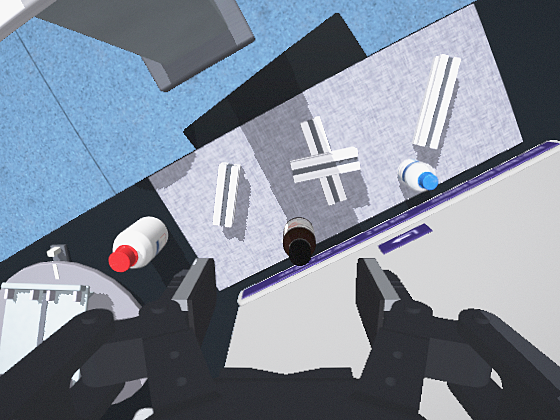

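Fits the sizes given:

| Part | Pixel | Centre (mm) | Axis angle |
|---|---|---|---|
| Short on top | (325,163) | (499,171) | 75° |
| Long beneath | – | (499,172) | −7.5° |
| Long | (438,100) | (498,329) | −38° |
| Short | (227,195) | (479,41) | −37° |

The bottles are clear of all the grasps. Picking the top short first.

```bash
python3 -m pendant '[[[3,10,-30,-10.6],[6,20,-60,-21.2],[9,30,-100,-31.8],[14,45,-140,-42.4],[14,45,-180,-53],[14,45,-200,-63.6],[14,45,-220,-74.2],[14,45,-220,-77.4]]]' 60 40
python3 -m pendant '[[[0,0,0,0]]]'
```

```text
clock: 7.92
tool_pos: [0.4975, 0.1696, 0.1055]
tool_rot: [-2.498, -1.902, 0.007]
contact_force: [-0.2, 0.9, 0.3]
width: 0.0512
finger_force: 0.0
clock: 8.05
tool_pos: [0.4991, 0.17, 0.1074]
tool_rot: [-2.496, -1.907, 0.002]
contact_force: [0.3, -1.3, -0.1]
width: 0.0514
finger_force: 0.0
```

```bash
python3 -m pendant '[[[0,1,-40,0],[0,1,-72,0],[0,1,-72,0]]]'
python3 -m pendant '[[[0,0,0,0],[0,0,0,0],[0,0,0,0]]]' 0 40
python3 -m pendant '[[[0,0,50,0],[0,0,110,0],[0,-20,160,10.6],[0,-60,200,21.2],[0,-110,215,31.8],[0,-165,215,42.4],[0,-220,215,53],[0,-275,215,63.6]]]'
python3 - <<'E'
from h import *
# targets in rack frame -> world TCP (at final tilted pose)
C=np.array([.5643,-.2873]);f=np.radians(-27.9);X=np.array([np.cos(f),np.sin(f)]);Y=np.array([-X[1],X[0]])
for n,h,y in(("shortL",49.2,31),("shortR",49.2,-31),("longL",-59,31),("longR",-59,-31)):
    q=C+X*h/1e3+Y*y/1e3;pz=108+h*np.tan(np.pi/6);half=40 if n[0]=="s" else 55
    print(n,np.round(q*1000,1),"plate",round(pz,1),"centre final",round(pz+14.4,1),"centre touch flat",round(pz+12.5+half*.577,1))
print("X",X)
s=bot.observe();print(s["tool_pos"],s["tool_rot"],s["width"],s["finger_force"])
E
```

```text
clock: 8.43
tool_pos: [0.4969, 0.1707, 0.034]
tool_rot: [-2.493, -1.907, 0.008]
contact_force: [0.0, 0.3, -1.2]
width: 0.0516
finger_force: 0.0
clock: 8.8
tool_pos: [0.5011, 0.1718, 0.0379]
tool_rot: [2.494, 1.908, 0.005]
contact_force: [0.5, -0.8, 4.4]
width: 0.0236
finger_force: 41.8
clock: 9.8
tool_pos: [0.4993, -0.0989, 0.2516]
tool_rot: [1.183, 2.909, 0.0]
contact_force: [1.8, 0.1, -1.2]
width: 0.0241
finger_force: 41.1
shortL [ 622.3 -282.9] plate 136.4 centre final 150.8 centre touch flat 172.0
shortR [ 593.3 -337.7] plate 136.4 centre final 150.8 centre touch flat 172.0
longL [ 526.7 -232.3] plate 73.9 centre final 88.3 centre touch flat 118.2
longR [ 497.7 -287.1] plate 73.9 centre final 88.3 centre touch flat 118.2
X [ 0.88376563 -0.46792981]
[ 0.49933697 -0.09888658  0.25157696] [1.18324739e+00 2.90924156e+00 3.05001364e-04] 0.024056862955815262 41.068755984306335
```

```bash
python3 -m pendant '[[[18,-45,0,8.2],[38,-97,0,16.4],[58,-149,0,16.4],[78,-200,0,16.4],[94,-239,0,16.4],[94,-239,-30,16.4],[94,-239,-62,16.4],[94,-239,-62,16.4]]]'
python3 - <<'E'
from h import *
s=bot.observe();a=s["tool_rot"];print(s["tool_pos"],2*np.degrees(np.arctan2(a[1],a[0]))-90,s["width"])
E
```

```text
clock: 10.8
tool_pos: [0.5913, -0.3349, 0.1856]
tool_rot: [-0.764, -3.04, -0.004]
contact_force: [-0.8, -0.3, -2.0]
width: 0.024
finger_force: 41.0
[ 0.59126755 -0.33487778  0.18560644] -298.2212793994381 0.02401661081042983
```

```bash
python3 -m pendant '[[[0,0,0,0],[0,0,-14,0],[0,0,-20,0],[0,0,-26,0],[0,0,-26,0]]]' 0 20
python3 -m pendant '[[[0,0,-5,0],[0,0,-10,0],[0,0,-14,0],[0,0,-14,0]]]'
python3 - <<'E'
from h import *
s=bot.observe();a=s["tool_rot"];print(s["tool_pos"],2*np.degrees(np.arctan2(a[1],a[0]))-90,s["contact_force"],s["width"])
c=camera("side");save("s4",c["image"]);P=cloud(c)
cv2.imwrite("pics/s4c.png",cv2.resize(c["image"][170:310,310:450],None,fx=4,fy=4,interpolation=cv2.INTER_CUBIC)[...,::-1])
E
```

```text
clock: 11.42
tool_pos: [0.5927, -0.3356, 0.1649]
tool_rot: [-0.765, -3.046, -0.001]
contact_force: [-4.5, 3.4, 7.0]
width: 0.0241
finger_force: 42.9
clock: 11.92
tool_pos: [0.5916, -0.3346, 0.1506]
tool_rot: [-0.764, -3.043, -0.003]
contact_force: [-7.7, 4.7, 9.4]
width: 0.0239
finger_force: 47.2
[ 0.59157051 -0.33456624  0.15063002] -298.1743947691708 [-7.6971405   4.66874486  9.35718047] 0.023896448381180917
```

View pics/s4c.png

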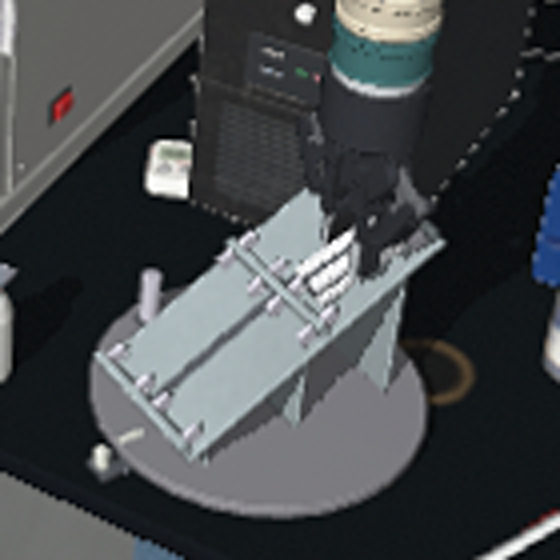

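```bash
python3 -m pendant '[[[0,0,0,0],[0,0,2,0],[0,0,40,0],[0,0,90,0],[-40,20,100,0],[-90,45,110,0],[-90,45,110,0]]]' 52 40
cat > rackc.py <<'E'
from h import *
import sys
# orthographic view of the rack in rack frame; report objects above plate
c=camera(sys.argv[1]);P=cloud(c).reshape(-1,3);I=c["image"].reshape(-1,3)
C=np.array([.5643,-.2873,.108]);f=np.radians(-27.9);h=np.array([np.cos(f),np.sin(f),0]);z=np.array([0,0,1])
X=h*np.cos(np.pi/6)+z*.5;Y=np.cross(z,h);Z=np.cross(X,Y)
R=(P-C)@np.stack([X,Y,Z],1)*1000
k=(abs(R[:,0])<130)&(abs(R[:,1])<65)
m=k&(abs(R[:,2])<3);print("plate z med",np.nanmedian(R[m][:,2]),m.sum())
for x0,x1,n in((-117,9,"L"),(17,117,"S")):
    for s,t in((1,"left"),(-1,"right")):
        m=k&(R[:,0]>x0-4)&(R[:,0]<x1+4)&(abs(R[:,1]-31*s)<25)&(R[:,2]>20)&(R[:,2]<40)
        if m.sum()<30: print(n,t,"empty",m.sum());continue
        q=R[m];r=cv2.minAreaRect(np.float32(q[:,:2]));A=np.c_[q[:,:2],np.ones(len(q))];w=np.linalg.lstsq(A,q[:,2],rcond=None)[0]
        print(n,t,m.sum(),"c",np.round(r[0],1),"size",np.round(r[1],1),"ang",round(r[2],1),"top z",np.round(np.percentile(q[:,2],[5,50,95]),1),"tilt",np.round(np.degrees(w[:2]),1))
E
python3 rackc.py wrist; python3 chk.py
```

```text
clock: 12.85
tool_pos: [0.5007, -0.2895, 0.2596]
tool_rot: [-0.766, -3.045, -0.001]
contact_force: [0.6, -0.8, -0.6]
width: 0.0443
finger_force: 0.0
plate z med 0.6836038989473415 20569
L left empty 0
L right empty 0
S left empty 0
S right 3103 c [ 56.2 -29.9] size [25.1 77. ] ang 89.5 top z [21.8 25.  26.4] tilt [-0.   0.2]
slope 19493 [-0.44307016  0.23060298  0.86632043] -27.495447040034115
z at C 0.10879527890341621
ptr 81 [ 0.4354742  -0.22173863  0.02317917] 153.07780270823187
[(140, 179), (141, 178), (142, 178), (143, 178), (144, 178), (145, 179), (146, 179), (147, 179), (148, 179), (149, 179), (150, 177), (151, 224), (152, 246), (153, 240), (154, 178), (155, 179), (156, 179), (157, 179), (158, 179), (159, 179), (160, 179), (161, 179), (162, 179), (163, 179), (164, 179), (165, 179), (166, 179), (167, 179)]
line 72 152.1715482492035
```

```bash
python3 -m pendant '[[[-4,55,0,-4],[-8,110,0,-8.5],[-12,165,0,-8.5],[-16,220,0,-8.5],[-20,275,0,-8.5],[-21.5,330.5,-30,-8.5],[-21.5,330.5,-80,-8.5],[-21.5,330.5,-130,-8.5]]]' 60 40
python3 -m pendant '[[[0,0,-40,0],[0,0,-40,0]]]'
python3 - <<'E'
from h import *
s=bot.observe();a=s["tool_rot"];print(s["tool_pos"],2*np.degrees(np.arctan2(a[1],a[0]))-90)
E
python3 parts.py w5
```

```text
clock: 13.95
tool_pos: [0.4847, 0.0402, 0.1284]
tool_rot: [0.985, 2.98, 0.001]
contact_force: [0.1, -0.4, -0.1]
width: 0.0512
finger_force: 0.0
clock: 14.2
tool_pos: [0.4802, 0.0394, 0.086]
tool_rot: [-0.987, -2.975, 0.003]
contact_force: [-0.3, -0.7, -0.5]
width: 0.0513
finger_force: 0.0
[0.48018205 0.03939315 0.08599635] -306.69236368388204
14.25 [0.4822 0.0392 0.0882] [-9.880e-01 -2.979e+00  1.000e-03]
mat z 0.003550961519276169
0.0215 [ 433   23  110  192 8967] z 0.0281 c [499.3 171.5] LxW [ 26.2 110.6] ang -7.8
0.0215 [ 267  161   44  130 5343] z 0.0281 c [479.9  40.7] LxW [25.1 80.4] ang -36.6
0.0215 [413 253  58  52 706] z 0.0279 c [559.5  97.7] LxW [18.3 41.3] ang -82.8
0.0215 [114 297  44  16 374] z 0.0279 c [460.7 -71.3] LxW [ 5.9 30. ] ang 53.8
0.044 [ 425  269   79   49 1700] z 0.0546 c [560.9 100.2] LxW [20.7 40.7] ang 80.4
0.062 [ 173  257   54   82 1642] z 0.1084 c [461.7  18.3] LxW [13.8 23. ] ang 0.5
0.062 [ 345  257   54   82 1656] z 0.1085 c [494.2  61.8] LxW [14.3 23.2] ang -73.9
0.062 [ 452  287   75   61 1435] z 0.0697 c [564.7 107.4] LxW [13.9 33.1] ang 39.2
0.062 [ 83 364  15  22 141] z 0.0823 c [466.7 -77.3] LxW [4.1 9.2] ang 88.6
0.062 [110 375  47  45 669] z 0.0765 c [495.6 -76. ] LxW [12.8 28. ] ang -60.4
```

```bash
python3 -m pendant '[[[-2,1.5,-40,0],[-2,1.5,-76,0],[-2,1.5,-76,0]]]'
python3 -m pendant '[[[0,0,0,0],[0,0,0,0],[0,0,0,0]]]' 0 40
python3 -m pendant '[[[0,0,60,0],[0,0,120,0],[0,-10,180,4],[20,-60,220,8.7],[45,-115,240,8.7],[70,-170,240,8.7],[95,-225,240,8.7],[120,-280,240,8.7]]]'
python3 - <<'E'
from h import *
s=bot.observe();a=s["tool_rot"];print(s["tool_pos"],2*np.degrees(np.arctan2(a[1],a[0]))-90)
E
```

```text
clock: 14.62
tool_pos: [0.4802, 0.0405, 0.013]
tool_rot: [-0.989, -2.98, 0.001]
contact_force: [0.4, 0.1, -0.0]
width: 0.0513
finger_force: 0.0
clock: 15.0
tool_pos: [0.4833, 0.0405, 0.0157]
tool_rot: [0.988, 2.976, 0.003]
contact_force: [1.2, 0.7, 6.6]
width: 0.024
finger_force: 40.5
clock: 16.0
tool_pos: [0.6008, -0.2413, 0.2543]
tool_rot: [0.76, 3.047, -0.0]
contact_force: [1.0, 0.4, -1.0]
width: 0.024
finger_force: 39.9
[ 0.60079648 -0.2413406   0.25429607] 61.97773317827017
```

```bash
python3 -m pendant '[[[23,-43,0,0],[23,-43,-30,0],[23,-43,-62,0],[23,-43,-62,0],[23,-43,-75,0]]]'
python3 -m pendant '[[[0,0,-6,0],[0,0,-12,0],[0,0,-18,0],[0,0,-23,0],[0,0,-28,0],[0,0,-28,0]]]' 0 20
python3 -m pendant '[[[0,0,0,0]]]'
```

```text
clock: 16.62
tool_pos: [0.6247, -0.2831, 0.1807]
tool_rot: [0.759, 3.044, -0.002]
contact_force: [-0.2, 0.7, -0.6]
width: 0.0239
finger_force: 39.9
clock: 17.38
tool_pos: [0.6208, -0.2817, 0.1525]
tool_rot: [-0.76, -3.044, 0.001]
contact_force: [-9.3, 2.6, 8.7]
width: 0.0242
finger_force: 47.1
clock: 17.5
tool_pos: [0.6208, -0.2817, 0.1525]
tool_rot: [-0.76, -3.044, 0.001]
contact_force: [-9.4, 3.3, 9.5]
width: 0.0241
finger_force: 47.2
```

```bash
python3 -m pendant '[[[0,0,0,0],[0,0,2,0],[0,0,40,0],[0,0,90,0],[-50,20,105,0],[-105,15,110,0],[-105,15,110,0]]]' 52 40
python3 rackc.py wrist
python3 - <<'E'
from h import *
s=bot.observe();a=s["tool_rot"];print(s["tool_pos"],2*np.degrees(np.arctan2(a[1],a[0]))-90)
E
```

```text
clock: 18.38
tool_pos: [0.5154, -0.2669, 0.2608]
tool_rot: [-0.763, -3.047, 0.0]
contact_force: [0.5, -0.3, -1.1]
width: 0.0444
finger_force: 0.0
plate z med 0.7120139127121345 20588
L left empty 0
L right empty 0
S left 2545 c [55.4 30.1] size [77.2 25.5] ang 0.7 top z [21.7 24.9 26.5] tilt [ 0.5 -2.4]
S right 3105 c [ 55.9 -30.5] size [25.3 76.9] ang 89.0 top z [21.9 25.1 26.6] tilt [-0.   0.1]
[ 0.51743519 -0.26746457  0.26078321] 61.92196946885136
```

```bash
python3 -m pendant '[[[-2,56,0,5],[-4,112,0,10],[-7,168,0,15],[-9,224,0,20.3],[-11,280,0,20.3],[-13,336,0,20.3],[-16,392,-20,20.3],[-18,439,-60,20.3]]]' 60 40
python3 -m pendant '[[[0,0,-60,0],[0,0,-110,0],[0,0,-110,0]]]'
python3 - <<'E'
from h import *
s=bot.observe();a=s["tool_rot"];print(s["tool_pos"],2*np.degrees(np.arctan2(a[1],a[0]))-90)
E
```

```text
clock: 19.42
tool_pos: [0.5036, 0.1751, 0.2017]
tool_rot: [0.208, 3.128, 0.004]
contact_force: [0.4, 0.1, -0.1]
width: 0.0515
finger_force: 0.0
clock: 19.8
tool_pos: [0.4969, 0.1717, 0.086]
tool_rot: [-0.209, -3.126, 0.004]
contact_force: [0.8, -0.5, 0.0]
width: 0.0512
finger_force: 0.0
[0.49690626 0.17167818 0.08596862] -277.6481088674909
```

```bash
python3 -m pendant '[[[0,0,-40,0],[0,0,-78,0],[0,0,-78,0]]]'
python3 -m pendant '[[[0,0,0,0],[0,0,0,0],[0,0,0,0]]]' 0 40
python3 -m pendant '[[[0,0,60,0],[0,-10,120,0],[0,-50,180,0],[0,-105,220,0],[0,-160,220,-5],[0,-215,220,-10],[0,-270,220,-15],[0,-325,220,-20.3]]]'
python3 - <<'E'
from h import *
s=bot.observe();a=s["tool_rot"];print(s["tool_pos"],2*np.degrees(np.arctan2(a[1],a[0]))-90)
E
```

```text
clock: 20.18
tool_pos: [0.5, 0.1716, 0.0118]
tool_rot: [-0.211, -3.132, 0.001]
contact_force: [-0.1, 0.2, -0.8]
width: 0.0511
finger_force: 0.0
clock: 20.55
tool_pos: [0.5033, 0.1722, 0.015]
tool_rot: [0.211, 3.129, 0.002]
contact_force: [1.1, -0.8, 7.6]
width: 0.0242
finger_force: 40.6
clock: 21.55
tool_pos: [0.4998, -0.1551, 0.233]
tool_rot: [0.765, 3.046, 0.0]
contact_force: [1.8, 0.0, -1.3]
width: 0.0241
finger_force: 40.3
[ 0.49977116 -0.15508469  0.23301018] 61.80735921514366
```

```bash
python3 -m pendant '[[[0,-55,0,0],[0,-110,0,0],[0,-133,-20,0],[0,-133,-60,0],[0,-133,-98,0],[0,-133,-98,0],[0,-133,-98,0]]]'
python3 - <<'E'
from h import *
s=bot.observe();a=s["tool_rot"];p=np.array(s["tool_pos"]);print(p,2*np.degrees(np.arctan2(a[1],a[0]))-90)
f=np.radians(-27.7);d=p[:2]-[.5643,-.2873];print("tcp horiz,y",d@[np.cos(f),np.sin(f)]*1e3,d@[-np.sin(f),np.cos(f)]*1e3)
E
```

```text
clock: 22.42
tool_pos: [0.5006, -0.2862, 0.1351]
tool_rot: [0.759, 3.048, -0.0]
contact_force: [1.0, -0.4, -0.8]
width: 0.024
finger_force: 40.2
[ 0.50063728 -0.28615037  0.1351134 ] 62.02890223559223
tcp horiz,y -56.90096299205024 -28.57523865687347
```

```bash
python3 -m pendant '[[[-1,-2,-12,0],[-1,-2,-18,0],[-1,-2,-24,0],[0,-2.5,-30,0],[1,-3,-36,0],[2,-3.5,-42,0],[2,-3.5,-47,0],[2,-3.5,-47,0]]]' 0 20
python3 - <<'E'
from h import *
s=bot.observe();print(s["tool_pos"],s["contact_force"],s["width"])
c=camera("side");cv2.imwrite("pics/s6.png",cv2.resize(c["image"][170:310,310:450],None,fx=4,fy=4,interpolation=cv2.INTER_CUBIC)[...,::-1])
E
```

```text
clock: 23.42
tool_pos: [0.4992, -0.2904, 0.0939]
tool_rot: [-0.758, -3.044, 0.007]
contact_force: [-20.3, 7.2, 41.0]
width: 0.0238
finger_force: 51.5
[ 0.49920729 -0.29044967  0.09393604] [-20.28016891   7.18768478  41.03713845] 0.023793770884559154
```

View pics/s6.png

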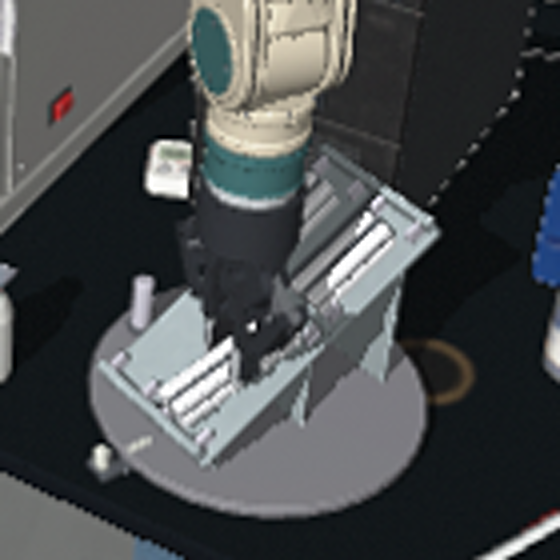

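It's pivoted onto the slope in the lower right bay and bearing down. Releasing.

```bash
python3 -m pendant '[[[0,0,3,0],[0,0,4,0],[0,0,8,0],[0,0,60,0],[0,0,120,0],[0,20,165,0],[0,40,165,0],[0,40,165,0]]]' 52 40
python3 rackc.py wrist; python3 chk.py
python3 - <<'E'
from h import *
s=bot.observe();a=s["tool_rot"];print(s["tool_pos"],2*np.degrees(np.arctan2(a[1],a[0]))-90)
E
```

```text
clock: 24.48
tool_pos: [0.5018, -0.2485, 0.2513]
tool_rot: [-0.757, -3.047, -0.001]
contact_force: [0.0, 0.1, -0.6]
width: 0.0448
finger_force: 0.0
plate z med 1.2097888876583154 13350
L left empty 0
L right 3703 c [-57.7 -39.7] size [110.4  30.4] ang 0.1 top z [21.8 28.4 35. ] tilt [-1.6  8.2]
S left 2276 c [42.4 33.5] size [55.8 25.1] ang 4.9 top z [23.4 26.6 28.3] tilt [-0.2  2.9]
S right 1965 c [ 46.2 -27.3] size [52.8 24.9] ang 3.9 top z [20.6 23.7 25.4] tilt [-0.2  3. ]
slope 14159 [-0.46205814  0.18940365  0.86638821] -22.289363247309772
z at C 0.10876224610158167
ptr 79 [ 0.43581832 -0.22179785  0.02347663] 152.95745133400703
[(140, 176), (141, 176), (142, 176), (143, 176), (144, 176), (145, 176), (146, 176), (147, 176), (148, 176), (149, 176), (150, 176), (151, 176), (152, 176), (153, 176), (154, 176), (155, 175), (156, 172), (157, 246), (158, 247), (159, 170), (160, 175), (161, 176), (162, 176), (163, 175), (164, 175), (165, 175), (166, 175), (167, 175)]
line 68 157.4317534373071
[ 0.50126782 -0.24927214  0.24996869] -297.9785765161776
```

```bash
sed -i 's/np.radians(-27.9)/np.radians(float(sys.argv[2]) if len(sys.argv)>2 else -27.6)/' rackc.py; python3 rackc.py wrist -22.4; python3 -c "
import cv2;i=cv2.imread('pics/w2.png');cv2.imwrite('pics/w2c.png',i)"
```

```text
plate z med 0.6959973324862976 15232
L left empty 0
L right 3886 c [-61.  -33.6] size [ 30.7 110.5] ang 84.8 top z [21.6 30.1 36.4] tilt [-1.2  1.8]
S left 2246 c [44.6 31. ] size [25.2 54.8] ang 89.9 top z [21.8 25.2 26.6] tilt [-0.  0.]
S right 2013 c [ 43.1 -30.3] size [25.7 51.9] ang 88.7 top z [21.8 25.1 26.6] tilt [ 0. -0.]
```

View pics/w2c.png

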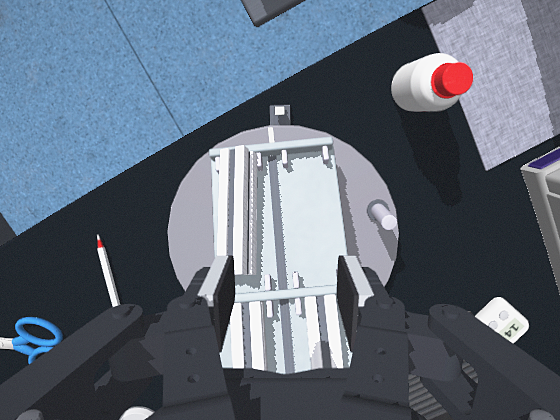

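```bash
cat > top.py <<'E'
from h import *
import sys
yaw=float(sys.argv[1]);s=float(sys.argv[2])
c=camera("wrist");P=cloud(c).reshape(-1,3)
C=np.array([.5643,-.2873,.108]);f=np.radians(yaw);h=np.array([np.cos(f),np.sin(f),0]);z=np.array([0,0,1.])
X=h*np.cos(np.pi/6)+z*.5;Y=np.cross(z,h);Z=np.cross(X,Y)
R=(P-C)@np.stack([X,Y,Z],1)*1000
k=(R[:,0]>-125)&(R[:,0]<3)&(abs(R[:,1]-31*s)<29)&(R[:,2]>20)&(R[:,2]<45);S=R[k];rng=np.random.default_rng(0);b=(0,)
for _ in range(800):
    q=S[rng.choice(len(S),3,False)];n=np.cross(q[1]-q[0],q[2]-q[0]);l=np.linalg.norm(n)
    if l<20:continue
    n=n/l;n*=np.sign(n[2]+1e-9)
    if n[2]<.8:continue
    t=abs((S-q[0])@n)<.8
    if t.sum()>b[0]:b=(t.sum(),t)
T=S[b[1]];m=T.mean(0);n=np.linalg.svd(T-m,full_matrices=False)[2][2];n*=np.sign(n[2])
r=cv2.minAreaRect(np.float32(T[:,:2]));print(len(T),"n",np.round(n,3),"rect",np.round(r[0],1),np.round(r[1],1),round(r[2],1),"z mean",m[2],"zrange",np.percentile(T[:,2],[1,99]))
ctr=np.array([r[0][0],r[0][1],0]);ctr[2]=m[2]-((ctr-m)[:2]@n[:2])/n[2];ctr-=12.5*n;print("centre rack",ctr,"world",C+(X*ctr[0]+Y*ctr[1]+Z*ctr[2])/1000)
E
python3 top.py -22.4 -1
```

```text
1760 n [ 0.023 -0.364  0.931] rect [-60.9 -36.3] [ 24.3 110. ] 85.5 z mean 31.61902016048444 zrange [25.1637221  37.94531677]
centre rack [-61.15164768 -31.78671445  19.63764816] world [ 0.49414615 -0.29276556  0.09443088]
```

The part rolled about 21° onto the inner guides and the table turned +5°. I'll re-grip it at its present slope, lift, re-align it with the rack and set it down again.

```bash
python3 -m pendant '[[[-7,-43.5,0,1],[-7,-43.5,-50,1],[-7,-43.5,-100,1],[-7,-43.5,-140,1],[-7,-43.5,-156,1],[-7,-43.5,-156,1]]]' 64 25
python3 -m pendant '[[[0,0,0,0],[0,0,0,0],[0,0,0,0],[0,0,0,0]]]' 0 25
python3 -m pendant '[[[0,0,15,0],[0,0,30,0],[0,0,45,0],[0,0,45,0]]]'
python3 chk.py | grep -v '^\['
python3 - <<'E'
from h import *
s=bot.observe();a=s["tool_rot"];print(s["tool_pos"],2*np.degrees(np.arctan2(a[1],a[0]))-90)
c=camera("side");cv2.imwrite("pics/s7.png",cv2.resize(c["image"][170:310,310:450],None,fx=4,fy=4,interpolation=cv2.INTER_CUBIC)[...,::-1])
E
```

```text
clock: 25.42
tool_pos: [0.4942, -0.2931, 0.0948]
tool_rot: [-0.734, -3.052, -0.002]
contact_force: [-0.4, 0.3, -0.4]
width: 0.0546
finger_force: 0.0
clock: 25.92
tool_pos: [0.4965, -0.2947, 0.0981]
tool_rot: [0.733, 3.051, -0.004]
contact_force: [-1.8, -0.9, 7.2]
width: 0.0274
finger_force: 23.7
clock: 26.42
tool_pos: [0.4963, -0.2942, 0.1431]
tool_rot: [0.733, 3.051, -0.002]
contact_force: [-0.3, -0.0, -1.9]
width: 0.0275
finger_force: 22.8
slope 15552 [-0.45958317  0.19530676  0.86639401] -23.02379354098367
z at C 0.10889130184276977
ptr 165 [ 0.43536627 -0.22231751  0.02352426] 153.25101101609633
line 144 157.30173732649493
[ 0.49570536 -0.29372499  0.14209632] 62.98991456560654
```

View pics/s7.png

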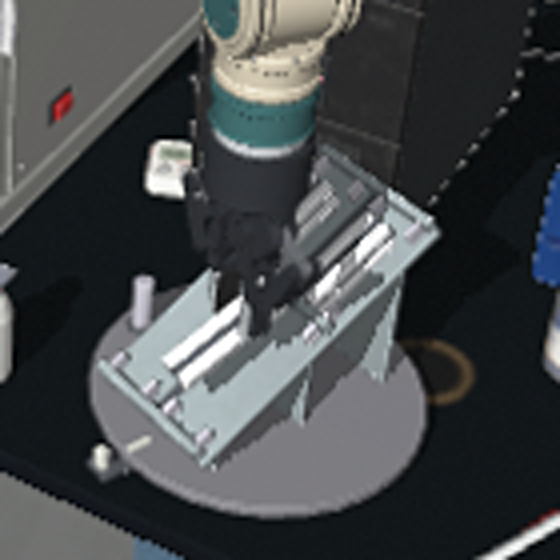

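```bash
python3 -m pendant '[[[7,-1.5,0,4.3],[7,-1.5,-15,4.3],[7,-1.5,-30,4.3],[7,-1.5,-38,4.3],[7,-1.5,-41,4.3],[7,-1.5,-41,4.3]]]'
python3 -m pendant '[[[0,0,-3,0],[0,0,-5,0],[0,0,-5,0]]]'
```

```text
clock: 27.28
tool_pos: [0.5012, -0.2943, 0.1007]
tool_rot: [-0.619, -3.078, -0.001]
contact_force: [-3.8, 2.4, 5.8]
width: 0.0273
finger_force: 24.2
clock: 27.65
tool_pos: [0.5016, -0.2953, 0.1]
tool_rot: [-0.618, -3.08, 0.003]
contact_force: [-10.6, 4.9, 26.3]
width: 0.027
finger_force: 29.7
```

```bash
python3 -m pendant '[[[0,0,4,0],[0,0,4,0],[0,0,4,0],[0,0,30,0],[0,0,90,0],[0,20,150,0],[0,40,150,0]]]' 58
python3 chk.py | grep -v '^\['; python3 top.py -22.7 -1;python3 - <<'E'
from h import *
s=bot.observe();a=s["tool_rot"];print(s["tool_pos"],2*np.degrees(np.arctan2(a[1],a[0]))-90)
E
```

```text
clock: 28.52
tool_pos: [0.5054, -0.2567, 0.2507]
tool_rot: [0.618, 3.07, -0.006]
contact_force: [0.6, -0.6, 0.0]
width: 0.0493
finger_force: 0.0
slope 15615 [-0.46348811  0.18508684  0.86655734] -21.768536128709957
z at C 0.10880687493572822
ptr 86 [ 0.43555025 -0.22188649  0.02329366] 153.07300487990707
line 91 156.07806719948553
1841 n [ 0.007 -0.472  0.882] rect [-61.5 -37.3] [110.2  22.7] 1.1 z mean 28.505558632661995 zrange [21.97878396 34.2002113 ]
centre rack [-61.57929513 -31.40868245  17.27654599] world [ 0.49501181 -0.29236207  0.09217228]
[ 0.50226398 -0.25345322  0.24536857] 67.39734935441942
```

```bash
python3 -m pendant '[[[0,0,0,0],[0,0,0,0]]]' 64 40
python3 -m pendant '[[[-8,-37,-50,0],[-8,-37,-100,0],[-8,-37,-140,0],[-8,-37,-140,0]]]'
python3 - <<'E'
from h import *
s=bot.observe();a=s["tool_rot"];print(s["tool_pos"],2*np.degrees(np.arctan2(a[1],a[0]))-90)
E
```

```text
clock: 28.88
tool_pos: [0.5012, -0.2548, 0.243]
tool_rot: [-0.619, -3.077, -0.002]
contact_force: [-0.3, 1.0, 0.1]
width: 0.0549
finger_force: 0.0
clock: 29.38
tool_pos: [0.4904, -0.2898, 0.1004]
tool_rot: [-0.618, -3.071, -0.007]
contact_force: [0.4, -0.3, 0.0]
width: 0.0547
finger_force: 0.0
[ 0.49043567 -0.28984162  0.10041783] -292.76368236118867
```

```bash
python3 -m pendant '[[[1,-0.5,-12,0],[1,-0.5,-20,0],[1,-0.5,-20,0]]]'
python3 -m pendant '[[[0,0,0,0],[0,0,0,0],[0,0,0,0],[0,0,0,0]]]' 0 60
```

```text
clock: 29.75
tool_pos: [0.4954, -0.2925, 0.0855]
tool_rot: [0.618, 3.08, -0.0]
contact_force: [0.2, -0.6, -0.0]
width: 0.0547
finger_force: 0.0
clock: 30.25
tool_pos: [0.4957, -0.2929, 0.0864]
tool_rot: [0.618, 3.079, -0.002]
contact_force: [-1.8, -0.3, 5.6]
width: 0.0293
finger_force: 58.7
```

```bash
python3 -m pendant '[[[0,0,10,0],[0,0,22,0],[0,0,34,0],[0,0,34,0]]]' 0 100
python3 chk.py | grep -v '^\['; python3 top.py -23 -1
```

```text
clock: 30.75
tool_pos: [0.4962, -0.2931, 0.1207]
tool_rot: [0.618, 3.077, -0.002]
contact_force: [0.9, -0.8, -1.5]
width: 0.0275
finger_force: 98.3
slope 15174 [-0.46172188  0.18243961  0.8680603 ] -21.560403495713278
z at C 0.10825922587218795
ptr 204 [ 0.43547794 -0.2223635   0.02339051] 153.2721127782828
line 168 158.17316761191054
287 n [-0.014  0.854  0.521] rect [-54.2 -17.1] [91.5  2.6] 0.7 z mean 43.09278944365398 zrange [41.39882907 44.97337817]
centre rack [-54.0183416  -27.81129474  36.9284465 ] world [ 0.49337448 -0.28740699  0.1129718 ]
```

```bash
python3 -m pendant '[[[0,10,60,0],[0,40,110,0],[0,100,120,0],[-2,160,120,0],[-4,220,120,0],[-6,281,120,0],[-8,342,120,0],[-11,403,120,0]]]' 
python3 -m pendant '[[[0,60,0,0],[0,80,-30,0],[0,80,-85,0],[0,80,-140,0],[0,80,-185,0],[0,80,-190,0],[0,80,-190,0]]]'
python3 -m pendant '[[[0,0,0,0],[0,0,-4,0],[0,0,20,0],[0,0,80,0],[0,0,140,0],[0,0,170,0],[0,0,170,0]]]' 70 25
python3 parts.py w6 | grep -v '^0.062'
```

```text
clock: 31.85
tool_pos: [0.4835, 0.1125, 0.2386]
tool_rot: [-0.619, -3.08, 0.0]
contact_force: [0.5, 0.5, -0.2]
width: 0.0277
finger_force: 98.9
clock: 32.72
tool_pos: [0.4846, 0.1907, 0.0497]
tool_rot: [0.619, 3.08, 0.0]
contact_force: [0.4, -0.4, -1.3]
width: 0.0277
finger_force: 99.0
clock: 33.6
tool_pos: [0.4871, 0.1914, 0.2238]
tool_rot: [0.617, 3.072, 0.006]
contact_force: [0.7, 0.2, -0.4]
width: 0.0596
finger_force: 0.0
33.65 [0.4855 0.1909 0.2213] [6.180e-01 3.076e+00 3.000e-03]
mat z 0.0033037908125129745
0.0215 [ 390   79   65  118 3180] z 0.028 c [498.2 328.8] LxW [ 26.6 109.3] ang -38.2
0.0215 [ 272  138   31  111 2786] z 0.028 c [498.5 187.9] LxW [ 25.  110.6] ang -25.3
0.0215 [366 207  31  28 151] z 0.028 c [555.2 263.6] LxW [13.2 34. ] ang -68.0
0.0215 [ 34 251  40  41 357] z 0.0283 c [475.7 -70.1] LxW [24.4 50. ] ang 12.4
0.0215 [218 269  39  22 211] z 0.0279 c [561.3 107.5] LxW [17. 41.] ang 51.5
0.0215 [  0 320  37  55 997] z 0.0223 c [ 540.4 -200.8] LxW [47.1 82.6] ang -75.7
0.044 [372 214  39  38 697] z 0.0567 c [563.  266.7] LxW [30.5 36.1] ang -73.0
0.044 [ 16 260  46  46 639] z 0.053 c [477.  -70.8] LxW [25.3 50.4] ang 8.8
0.044 [216 278  39  42 541] z 0.0554 c [567.6 106.8] LxW [24.7 40.3] ang 22.6
```

```bash
python3 -m pendant '[[[3,1,-60,-2.5],[3,1,-120,-2.5],[3,1,-160,-2.5],[3,1,-160,-2.5]]]' 60 25
python3 -m pendant '[[[0,0,0,0]]]'
```

```text
clock: 34.15
tool_pos: [0.4818, 0.1902, 0.0544]
tool_rot: [-0.683, -3.056, 0.008]
contact_force: [0.1, 0.5, 0.2]
width: 0.0514
finger_force: 0.0
clock: 34.28
tool_pos: [0.4876, 0.1917, 0.0598]
tool_rot: [0.685, 3.065, 0.0]
contact_force: [-0.6, -0.5, 0.3]
width: 0.0512
finger_force: 0.0
```

```bash
python3 -m pendant '[[[1,0.5,-35,0],[1,0.5,-53.5,0],[1,0.5,-53.5,0]]]'
python3 -m pendant '[[[0,0,0,0],[0,0,0,0],[0,0,0,0]]]' 0 25
python3 -m pendant '[[[0,0,60,0],[0,-10,120,0],[0,-50,180,0],[0,-105,225,0],[0,-160,225,0],[0,-215,225,0],[0,-270,225,0],[0,-325,225,0]]]'
cat > peg.py <<'E'
from h import *
c=camera("wrist");P=cloud(c);C=np.array([.5643,-.2873])
r=np.hypot(P[...,0]-C[0],P[...,1]-C[1]);a=np.degrees(np.arctan2(P[...,1]-C[1],P[...,0]-C[0]))
m=(P[...,2]>.066)&(P[...,2]<.0745)&(r>.095)&(r<.125)&(a>55)&(a<110)
q=P[m];p=(q.min(0)+q.max(0))/2 if len(q) else 0;print("peg",m.sum(),p,np.ptp(q,axis=0) if len(q) else 0)
if len(q):pa=np.degrees(np.arctan2(*(p[:2]-C)[::-1]));print("r",np.hypot(*(p[:2]-C)),"ang",pa,"table yaw",pa-105.9,"err",pa-78.8)
s=bot.observe();a=s["tool_rot"];print(s["clock"],s["tool_pos"],2*np.degrees(np.arctan2(a[1],a[0]))-90)
E
python3 peg.py; python3 chk.py | grep -v '^\['
```

```text
clock: 34.65
tool_pos: [0.4888, 0.1923, 0.0065]
tool_rot: [0.685, 3.065, 0.001]
contact_force: [0.4, 0.3, 0.3]
width: 0.0515
finger_force: 0.0
clock: 35.02
tool_pos: [0.4902, 0.1927, 0.0077]
tool_rot: [0.685, 3.062, 0.003]
contact_force: [-0.6, -0.2, 6.6]
width: 0.0239
finger_force: 26.3
clock: 36.02
tool_pos: [0.4877, -0.1346, 0.2311]
tool_rot: [0.686, 3.065, 0.0]
contact_force: [0.6, 0.7, -1.7]
width: 0.0249
finger_force: 25.7
peg 0 0 0
36.075 [ 0.48833798 -0.14114431  0.23113758] 64.4684466417664
slope 9039 [-0.46611734  0.18307248  0.86557443] -21.442939840565256
z at C 0.10874578465029372
ptr 83 [ 0.43500166 -0.22072187  0.02323766] 152.78498251494972
line 69 158.11894613031376
```

```bash
python3 -m pendant '[[[0,-55,0,3.9],[0,-110,0,3.9],[0.5,-149,-20,3.9],[0.5,-149,-60,3.9],[0.5,-149,-100,3.9],[0.5,-149,-106,3.9],[0.5,-149,-106,3.9]]]'
python3 -m pendant '[[[0,0,0,0]]]'; python3 peg.py
```

```text
clock: 37.0
tool_pos: [0.4876, -0.2805, 0.1243]
tool_rot: [-0.579, -3.085, -0.002]
contact_force: [-0.3, -0.1, -2.2]
width: 0.0244
finger_force: 25.9
clock: 37.12
tool_pos: [0.4906, -0.2828, 0.1269]
tool_rot: [0.579, 3.083, -0.003]
contact_force: [-0.7, -0.0, -1.1]
width: 0.0243
finger_force: 25.9
peg 457 [ 0.57509213 -0.1773904   0.06909787] [0.01612714 0.01565641 0.00615257]
r 0.11043817261839783 ang 84.39204891886901 table yaw -21.507951081130997 err 5.592048918869011
37.175 [ 0.49073519 -0.2829751   0.12707495] 68.71315955037792
```

```bash
python3 -m pendant '[[[-1.5,-8,0,0],[-1.5,-8,-5,0],[-1.5,-8,-10,0]]]'
python3 -m pendant '[[[0,0,-6,0],[0,0,-12,0],[0,0,-18,0],[0,0,-24,0],[0,0,-30,0],[0,0,-30,0]]]'; python3 peg.py
```

```text
clock: 37.55
tool_pos: [0.4873, -0.2902, 0.1145]
tool_rot: [0.581, 3.087, -0.0]
contact_force: [-0.0, 0.4, -1.6]
width: 0.0247
finger_force: 26.0
clock: 38.3
tool_pos: [0.4862, -0.2893, 0.0838]
tool_rot: [-0.581, -3.085, -0.001]
contact_force: [-2.4, 0.0, -0.5]
width: 0.0243
finger_force: 27.7
peg 654 [ 0.57473776 -0.17774844  0.06943027] [0.01680144 0.01545462 0.00681796]
r 0.11004767407618392 ang 84.55744806871941 table yaw -21.342551931280596 err 5.7574480687194125
38.35 [ 0.48663829 -0.28945627  0.08400924] -291.30773456476777
```

```bash
python3 -m pendant '[[[0,0,-3,0],[0,0,-3,0]]]'
python3 -m pendant '[[[0,0,0,0],[0,0,0,0],[0,0,3,0],[0,0,40,0],[0,0,100,0],[0,20,160,0],[0,40,165,0],[0,40,165,0]]]' 54
python3 top.py -21.4 -1; python3 peg.py
```

```text
clock: 38.6
tool_pos: [0.4872, -0.2897, 0.0816]
tool_rot: [-0.581, -3.087, -0.0]
contact_force: [-4.2, 1.7, 1.4]
width: 0.0245
finger_force: 28.2
clock: 39.6
tool_pos: [0.4875, -0.249, 0.2473]
tool_rot: [0.578, 3.087, -0.001]
contact_force: [0.3, -0.4, -1.3]
width: 0.0462
finger_force: 0.0
1824 n [0.004 0.001 1.   ] rect [-62. -31.] [ 25.2 110.1] 90.0 z mean 25.490847987977176 zrange [24.55300926 26.40438756]
centre rack [-62.09061103 -30.98786313  12.98438713] world [ 0.49688388 -0.29416241  0.0881995 ]
peg 213 [ 0.57495923 -0.17747598  0.06931832] [0.015831   0.01577691 0.00656501]
r 0.11034008937421648 ang 84.45638871112484 table yaw -21.44361128887516 err 5.656388711124848
39.7 [ 0.48638682 -0.24940906  0.24493247] -291.28269431414753
```

```bash
python3 -m pendant '[[[0,60,0,-5],[0,120,0,-10],[0,180,0,-16.8],[0,240,0,-16.8],[1,301,0,-16.8],[2,362,0,-16.8],[3,423,0,-16.8],[4,484,0,-16.8]]]' 60 25
python3 -m pendant '[[[0,60,-20,0],[0,100,-60,0],[0,100,-120,0],[0,100,-170,0],[0,100,-170,0],[0,100,-170,0]]]'
python3 - <<'E'
from h import *
s=bot.observe();a=s["tool_rot"];print(s["tool_pos"],2*np.degrees(np.arctan2(a[1],a[0]))-90)
E
python3 parts.py w7|grep '^0.0215'|head -4
```

```text
clock: 40.7
tool_pos: [0.4904, 0.2353, 0.2442]
tool_rot: [-1.026, -2.967, 0.004]
contact_force: [0.5, 0.4, -0.9]
width: 0.0513
finger_force: 0.0
clock: 41.45
tool_pos: [0.4919, 0.334, 0.077]
tool_rot: [1.027, 2.969, 0.0]
contact_force: [0.6, -1.2, 0.2]
width: 0.0514
finger_force: 0.0
[0.49186149 0.33395743 0.07703218] 51.85345123575999
0.0215 [ 264  152   47  179 7646] z 0.0281 c [498.1 328.9] LxW [ 25.2 110. ] ang -38.1
0.0215 [252 349  53  22 635] z 0.0278 c [557.3 275.2] LxW [14.6 34.9] ang 50.9
```

```bash
python3 -m pendant '[[[-1.5,1,-40,0],[-1.5,1,-70.5,0],[-1.5,1,-70.5,0]]]'
python3 -m pendant '[[[0,0,0,0],[0,0,0,0],[0,0,0,0]]]' 0 25
python3 -m pendant '[[[0,0,60,0],[0,0,120,0],[0,-30,175,5],[0,-80,220,10],[0,-140,220,16.6],[0,-200,220,16.6],[0,-260,220,16.6],[0,-320,220,16.6]]]'
python3 -m pendant '[[[4,-60,0,0],[8,-120,0,0],[12,-180,0,0],[20,-240,0,0],[20,-248,-20,0],[20,-248,-60,0],[20,-248,-98,0],[20,-248,-98,0]]]'
python3 -m pendant '[[[0,0,0,0]]]'; python3 peg.py
```

```text
clock: 41.88
tool_pos: [0.4895, 0.3347, 0.0063]
tool_rot: [-1.026, -2.969, 0.001]
contact_force: [0.1, -0.2, 0.7]
width: 0.0511
finger_force: 0.0
clock: 42.25
tool_pos: [0.492, 0.3362, 0.0089]
tool_rot: [1.025, 2.966, 0.006]
contact_force: [0.1, 0.1, 6.7]
width: 0.0246
finger_force: 26.0
clock: 43.25
tool_pos: [0.4893, 0.0133, 0.2268]
tool_rot: [0.585, 3.085, 0.0]
contact_force: [0.4, 0.2, -1.6]
width: 0.0244
finger_force: 25.5
clock: 44.25
tool_pos: [0.5065, -0.2311, 0.1251]
tool_rot: [-0.585, -3.079, -0.004]
contact_force: [-0.5, 0.5, -1.8]
width: 0.0247
finger_force: 25.6
clock: 44.38
tool_pos: [0.5105, -0.2333, 0.1296]
tool_rot: [0.586, 3.085, -0.001]
contact_force: [0.9, -0.1, -0.6]
width: 0.0243
finger_force: 25.6
peg 470 [ 0.57439543 -0.17716646  0.06912817] [0.01614327 0.01510296 0.0061625 ]
r 0.11059526966435666 ang 84.76259763374657 table yaw -21.13740236625344 err 5.962597633746569
44.425 [ 0.5111094  -0.23362962  0.13033404] 68.5010747404782
```

```bash
python3 -m pendant '[[[0,0,-8,0],[0,0,-16,0],[0,0,-22,0],[0,0,-28,0],[0,0,-34,0],[0,0,-40,0],[0,0,-46,0],[0,0,-47,0]]]'
python3 -m pendant '[[[0,0,0,0]]]'; python3 peg.py
```

```text
clock: 45.42
tool_pos: [0.509, -0.2327, 0.0805]
tool_rot: [-0.586, -3.085, -0.0]
contact_force: [-5.3, 1.3, 2.5]
width: 0.0245
finger_force: 28.0
clock: 45.55
tool_pos: [0.5091, -0.2327, 0.0808]
tool_rot: [-0.586, -3.085, -0.0]
contact_force: [-4.0, 0.4, 0.2]
width: 0.0245
finger_force: 27.8
peg 0 0 0
45.6 [ 0.5093413  -0.23265605  0.08082817] -291.50898847401277
```

```bash
python3 -m pendant '[[[0,0,0,0],[0,0,0,0],[0,0,3,0],[0,0,40,0],[0,0,100,0],[0,0,150,0],[-10,0,160,0],[-10,0,160,0]]]' 54
python3 -m pendant '[[[0,0,0,0]]]'; python3 top.py -21.4 1;python3 top.py -21.4 -1; python3 peg.py; python3 rackc.py wrist -21.4
```

```text
clock: 46.6
tool_pos: [0.4997, -0.2331, 0.242]
tool_rot: [0.586, 3.084, -0.001]
contact_force: [0.2, -0.3, -0.8]
width: 0.0461
finger_force: 0.0
clock: 46.72
tool_pos: [0.4987, -0.2323, 0.2392]
tool_rot: [-0.586, -3.084, -0.002]
contact_force: [0.1, 0.7, -0.3]
width: 0.0462
finger_force: 0.0
2064 n [0.004 0.005 1.   ] rect [-61.8  30.2] [ 24.9 108.8] 89.8 z mean 25.46606554391402 zrange [24.56977476 26.30579694]
centre rack [-61.80826797  30.18008458  12.97496165] world [ 0.51943469 -0.23730257  0.08833251]
1759 n [ 0.002 -0.001  1.   ] rect [-68.5 -31. ] [96.4 25.5] 0.2 z mean 25.567357000157823 zrange [24.77951803 26.34521869]
centre rack [-68.54742161 -30.94140006  13.0658322 ] world [ 0.49165667 -0.29206399  0.08504163]
peg 207 [ 0.5745881  -0.17716081  0.06950496] [0.01479827 0.01487616 0.00697039]
r 0.11061865348022258 ang 84.66348582314062 table yaw -21.236514176859387 err 5.863485823140621
46.875 [ 0.49887922 -0.23232743  0.23922317] -291.5089460803857
plate z med 0.6487617581995883 12086
L left 3848 c [-62.3  30.2] size [ 25.1 110.1] ang 89.7 top z [22.  25.2 26.5] tilt [-0.  -0.1]
L right 3182 c [-68.7 -31.1] size [25.7 97.5] ang 89.9 top z [22.  25.2 26.6] tilt [-0.  -0.7]
S left 1889 c [38.8 30.8] size [25.  44.3] ang 89.9 top z [21.8 25.  26.5] tilt [ 0.  -0.2]
S right 371 c [ 36.6 -21.1] size [ 7.9 38.4] ang 88.2 top z [21.9 25.3 26.7] tilt [ -0.7 -13.4]
```

```bash
python3 -m pendant '[[[38,28,0,0],[76,55,0,0],[76,55,-30,0],[76,55,-80,0],[76,55,-120,0],[76,55,-120,0],[76,55,-120,0]]]' 50 40
python3 -m pendant '[[[0,0,0,0]]]'; python3 peg.py
```

```text
clock: 47.8
tool_pos: [0.5765, -0.1782, 0.1222]
tool_rot: [0.586, 3.085, -0.0]
contact_force: [0.4, 0.1, 1.2]
width: 0.0428
finger_force: 0.0
clock: 47.92
tool_pos: [0.5775, -0.1787, 0.1236]
tool_rot: [0.586, 3.082, -0.002]
contact_force: [0.8, 1.0, -0.3]
width: 0.0427
finger_force: 0.0
peg 551 [ 0.57466241 -0.1769827   0.06909956] [0.01487161 0.01551698 0.00603616]
r 0.11080291293748813 ang 84.63379168763845 table yaw -21.266208312361556 err 5.833791687638453
47.975 [ 0.57738958 -0.17863328  0.12350618] 68.49039485521448
```

```bash
python3 -m pendant '[[[-2.7,1.7,-40,0],[-2.7,1.7,-73.5,0],[-2.7,1.7,-73.5,0]]]'
python3 -m pendant '[[[0,0,0,0],[0,0,0,0],[0,0,0,0]]]' 0 40
python3 -m pendant '[[[3.5,-0.4,0,-1.8],[7,-0.9,0,-3.6],[10.5,-1.5,0,-5.5],[10.5,-1.5,0,-5.5]]]'
python3 -m pendant '[[[0,0,0,0],[0,0,0,0],[0,0,50,0],[0,0,110,0],[-30,-15,160,0],[-75,-50,180,0],[-75,-50,180,0],[-75,-50,180,0]]]' 50
python3 peg.py; python3 chk.py | grep -v '^\['
```

```text
clock: 48.35
tool_pos: [0.5713, -0.1754, 0.0466]
tool_rot: [-0.586, -3.083, -0.001]
contact_force: [0.4, -0.4, 0.2]
width: 0.0427
finger_force: 0.0
clock: 48.72
tool_pos: [0.574, -0.1767, 0.0487]
tool_rot: [0.586, 3.084, -0.001]
contact_force: [-0.2, -0.9, 0.3]
width: -0.0004
finger_force: 0.0
clock: 49.22
tool_pos: [0.5841, -0.1778, 0.0476]
tool_rot: [0.734, 3.054, -0.0]
contact_force: [-0.4, 0.8, 0.1]
width: 0.0002
finger_force: 0.1
clock: 50.22
tool_pos: [0.5084, -0.2278, 0.2276]
tool_rot: [0.735, 3.054, 0.0]
contact_force: [0.1, -0.1, -0.1]
width: 0.0428
finger_force: 0.0
peg 225 [ 0.6013518  -0.18341529  0.06942836] [0.0158865  0.01570745 0.00518003]
r 0.11029446779910207 ang 70.37058032699538 table yaw -35.529419673004625 err -8.429419673004617
50.275 [ 0.50850191 -0.22730999  0.22697368] -296.99926478663434
slope 11683 [-0.40307122  0.29277208  0.86707445] -35.99290040463093
z at C 0.10881384449519949
ptr 97 [ 0.43576417 -0.22220812  0.02344479] 153.12838121790227
line 80 143.90268534008095
```

```bash
python3 -m pendant '[[[12,6,10,-10.6],[24,12,10,-21.2],[36,18,10,-31.8],[50,25,10,-42.4],[65,32,10,-53],[80,38,0,-63.6],[93,44,-30,-74.2],[93,44,-80,-84.8]]]' 60 30
python3 -m pendant '[[[0,0,0,-5],[0,0,0,-5]]]'; python3 peg.py
```

```text
clock: 51.32
tool_pos: [0.6047, -0.1829, 0.1475]
tool_rot: [2.602, 1.755, 0.004]
contact_force: [-0.1, -0.2, -0.5]
width: 0.0513
finger_force: 0.0
clock: 51.58
tool_pos: [0.6012, -0.1824, 0.1455]
tool_rot: [-2.671, -1.648, 0.003]
contact_force: [0.4, -0.0, 0.6]
width: 0.0514
finger_force: 0.0
peg 458 [ 0.60216978 -0.18262455  0.06931808] [0.01546198 0.01524378 0.00582732]
r 0.1113151803778091 ang 70.11074461441478 table yaw -35.78925538558522 err -8.689255385585213
51.625 [ 0.6018274  -0.18284492  0.14668306] -386.647929649673
```

```bash
python3 -m pendant '[[[0,0,-50,0],[0,0,-97,0],[0,0,-97,0]]]'
python3 -m pendant '[[[0,0,0,0],[0,0,0,0],[0,0,0,0],[0,0,0,0]]]' 0 30
python3 -m pendant '[[[0,0,0,0]]]'
```

```text
clock: 52.0
tool_pos: [0.5983, -0.182, 0.0472]
tool_rot: [-2.669, -1.644, 0.007]
contact_force: [-0.3, 0.4, 0.8]
width: 0.0513
finger_force: 0.0
clock: 52.5
tool_pos: [0.6037, -0.1844, 0.0536]
tool_rot: [2.672, 1.644, 0.005]
contact_force: [-0.5, 0.7, 7.0]
width: 0.0144
finger_force: 29.5
clock: 52.62
tool_pos: [0.6037, -0.1844, 0.0536]
tool_rot: [2.672, 1.644, 0.005]
contact_force: [-0.2, 0.7, 7.1]
width: 0.0145
finger_force: 29.5
```

```bash
python3 -m pendant '[[[-4.5,1.6,0,2.3],[-9,3,0,4.6],[-13.4,4.1,0,7],[-17.8,5.1,0,9],[-17.8,5.1,0,9]]]'
python3 -m pendant '[[[0,0,0,0],[0,0,0,0],[0,0,50,0],[0,0,110,0],[-40,-20,160,0],[-90,-45,180,0],[-90,-45,180,0],[-90,-45,180,0]]]' 60
python3 peg.py; python3 chk.py
```

```text
clock: 53.25
tool_pos: [0.5862, -0.1794, 0.0536]
tool_rot: [2.534, 1.849, 0.006]
contact_force: [-0.2, 1.0, 7.7]
width: 0.0147
finger_force: 29.8
clock: 54.25
tool_pos: [0.4934, -0.2236, 0.2303]
tool_rot: [-2.539, -1.85, -0.0]
contact_force: [0.2, -0.4, -0.7]
width: 0.0517
finger_force: 0.0
peg 290 [ 0.58547379 -0.17878811  0.06927646] [0.0157209  0.01517112 0.00583015]
r 0.11055840032627047 ang 78.95868475963528 table yaw -26.94131524036473 err 0.15868475963527828
54.3 [ 0.49360003 -0.22319712  0.22973497] -377.80093091236057
slope 15914 [-0.44188548  0.23158573  0.8666633 ] -27.6583769336146
z at C 0.10891955598603233
ptr 87 [ 0.43617064 -0.22090086  0.02306078] 152.66728655748497
[(140, 161), (141, 161), (142, 161), (143, 162), (144, 161), (145, 160), (146, 161), (147, 161), (148, 161), (149, 161), (150, 160), (151, 157), (152, 243), (153, 242), (154, 189), (155, 158), (156, 160), (157, 160), (158, 161), (159, 160), (160, 161), (161, 160), (162, 161), (163, 160), (164, 160), (165, 160), (166, 159), (167, 160)]
line 55 152.68805638544958
```

Line 152.69° against pointer 152.67°, so the table is at its mark. Now the final check of the parts and bottles from the fixed cameras.

```bash
python3 -m pendant '[[[-60,30,30,0],[-100,60,60,0],[-100,60,60,0]]]'; python3 -m pendant '[[[0,0,0,0]]]'; for n in wrist side scene; do echo $n; python3 rackc.py $n -27.2; done
python3 - <<'E'
from h import *
c=camera("scene");P=cloud(c);n=np.load("scene0.npz")["cl"]
for nm,b in(("red",(.44,.52,-.13,-.04)),("amber",(.53,.61,.06,.14)),("little",(.53,.61,.23,.31))):
    for Q in(n,P):
        m=(Q[...,0]>b[0])&(Q[...,0]<b[1])&(Q[...,1]>b[2])&(Q[...,1]<b[3])&(Q[...,2]>.03)&(Q[...,2]<.12);print(nm,m.sum(),np.round(np.median(Q[m],0),3),Q[m][:,2].max())
E
```

```text
clock: 54.72
tool_pos: [0.3931, -0.1621, 0.2919]
tool_rot: [2.536, 1.852, 0.001]
contact_force: [0.4, -0.5, 0.3]
width: 0.0513
finger_force: 0.0
clock: 54.85
tool_pos: [0.3944, -0.1634, 0.2903]
tool_rot: [2.537, 1.852, 0.0]
contact_force: [0.6, -0.1, -0.6]
width: 0.0512
finger_force: 0.0
wrist
plate z med 0.656431681959202 9428
L left 2976 c [-62.4  29.2] size [ 26.  110.8] ang 89.6 top z [21.8 25.2 26.8] tilt [-0.1 -0.5]
L right 2577 c [-62.1 -32.2] size [109.3  26.3] ang 0.5 top z [21.7 25.  26.6] tilt [-0.1 -0.7]
S left 1348 c [37.2 31.4] size [41.1 26. ] ang 1.8 top z [21.6 25.  26.7] tilt [ 0.2 -0.5]
S right 1885 c [ 47.8 -29.3] size [26.  62.2] ang 89.4 top z [21.5 24.9 26.6] tilt [ 0. -1.]
side
plate z med -0.2915175918472716 694
L left 234 c [-59.8  27.2] size [109.   31.9] ang 0.9 top z [20.6 24.4 28.5] tilt [-0.3 -1.1]
L right 256 c [-63.4 -33.6] size [113.5  31.5] ang 1.1 top z [20.5 23.7 28. ] tilt [-0.  -0.8]
S left 175 c [57.8 32.3] size [78.6 29. ] ang 3.6 top z [20.3 23.7 28.1] tilt [ 0.1 -2.7]
S right 179 c [ 66.2 -34.7] size [106.   39.5] ang 0.6 top z [20.5 23.6 28.6] tilt [ 0.2 -0.8]
scene
plate z med 0.17151659712029416 654
L left 264 c [-54.2  30.1] size [ 39.6 132.6] ang 86.5 top z [21.  24.5 30. ] tilt [-0.4  3.3]
L right 226 c [-54.1 -30.4] size [131.4  32. ] ang 2.3 top z [20.8 24.8 30.2] tilt [-0.1  3.4]
S left 193 c [66.9 35. ] size [ 37.9 106.4] ang 87.8 top z [20.7 24.5 30.1] tilt [-0.1 -0.6]
S right 172 c [ 67.4 -32.4] size [ 36.6 102.8] ang 82.5 top z [20.6 24.7 29.5] tilt [0.4 4.5]
red 358 [ 0.472 -0.073  0.072] 0.1108227760697087
red 358 [ 0.473 -0.073  0.072] 0.1115529855922095
amber 320 [0.569 0.108 0.058] 0.1075278152649004
amber 316 [0.569 0.107 0.059] 0.11382887944203057
little 254 [0.564 0.273 0.053] 0.10261955087212349
little 269 [0.565 0.273 0.052] 0.11984627830997319
```

All four offcuts are flat in their bays, the table is at its mark and the bottles haven't moved.

```bash
python3 -c "
from plant import job
print(job.finish_job())"
```

```text
the job is handed in; nothing more can be done
None
```

The job is handed in at about 55 s. The turntable line is within about 0.2° of the pointer, both long offcuts lie flat in the lower row and both shorts in the upper row, and the three bottles have not moved. Along the way one long offcut had to be lifted out and placed again, and the turntable, knocked off its mark in the process, had to be reset by its peg at the end.

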